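# Gauge a shouldered pin on the bench micrometer

## Robot

A 7-joint arm with a two-finger parallel gripper is mounted at the origin on the work surface. World frame = base frame: x ahead of the robot, y to its left, z up, the work surface at z = 0. Lengths are in m, angles in rad, forces in N, time in s.
With the tool pointing down it reaches from about 0.4 to 0.925 m from the base axis. Payload 4.1 kg.
Tool frame: the origin (TCP) lies midway between the tips of the shut fingers; the grasp point (between the pads) lies 19 mm behind it (r.hold_point_z is the distance from the TCP to the grasp point, in m); x points along the fingers, z is the direction in which the jaws open and shut, and the axes are right-handed (so a half turn about x gives the same grasp; the last joint's range is limited). The gripper opens to 85 mm and grips with 20 to 120 N. Pads are 22 mm wide; open, the fingers measure 114 mm over their backs; the gripper's body (76 mm by 85 mm) begins 54 mm behind the grasp point. The pads swing forward as they close: fully open they stand 13 mm farther back than shut.
Start: joints at [1.054, 0.398, 0.045, 1.537, -0.019, 1.207, -0.051], TCP at [0.264, -0.594, 0.194] pointing down, gripper open.
Joint ranges: [-2.82, 2.82], [-0.49, 2.23], [-1.37, 1.46], [0, 2.46], [-1.36, 4.5], [0.23, 2], [-2.94, 2.94]. Speed limits (rad/s): [2.57, 2.57, 3.14, 3.14, 3.14, 3.14, 3.14].

## Interface

Orientations are given as a rotation vector (axis times angle).
In Python, from rig import r gives the robot as it stands.
- The arm moves only by the shell command python3 -m pendant 'ROWS'. ROWS is JSON, a list of rows, each a list of 7 numbers: the shift along the tool's x, y, z in m, then the turn, a rotation vector about the tool's x, y, z in degrees, then the finger opening in m, from 0 to 0.0854. In form: [[x, y, z, rx, ry, rz, jaw], ...]. A call has 1 to 12 rows; each row shifts and turns the commanded pose from where the row before left it, along the tool's axes as they then stand; what a row does not reach is not made up. A row lasts 1/12 s, in which the tool goes at most 41.7 mm and 7.16 degrees, less where a joint would pass 70% of its speed; a pose out of reach is approached as far as the arm can. A call is refused whole if a number of a shift passes 0.0417 or a number of a turn 7.16, either way. A call with a gripper value outside its range is refused whole. The fingers move at their own pace and stop on an object; the grip force is fixed at half the most. Time passes only in rows, so rows that do not move let the fingers close. It gives the time, the measured TCP pose, the force and the opening at its end, in the units of the state.
- r.read_state(): the state, without advancing time (a new reading comes with each control period).
- r.read_camera(name): name is "scene" or "side" or "wrist"; returns the picture (420x560x3 uint8, red, green, blue); there is no depth.
- r.calibration(name): a dict with "mtx" (3x3 intrinsics, pixels), "k1" (the pictures are not rectified: a ray, as slopes to the right and down, at radius r is drawn at 1 + k1 r^2 times it, then the intrinsics apply), "R" (3x3) and "t" (3): a world point X has camera coordinates R X + t. Camera axes: x right, y down, z forward; pixel columns grow to the right and rows downward; lengths in m; the calibration is good to about 2 mm. A picture is of the moment at which its call begins: read the wrist's pose just before it. calibration takes no time and is no camera call; for the wrist camera it gives the pose at the moment of the call.
- r.job_done(): hands the job in, once; it reports no verdict.
The state is a dict: "time": time; "qpos": joint angles; "qvel": joint speeds; "joint_torque": joint torques, N m; "tool_pos": TCP position; "orientation": TCP orientation; "wrist_force": force on the tool from outside, world axes, zero at the start; "torque": the same for the moment, N m; "width": finger opening in m.
Only numpy, scipy, OpenCV 4.12 (cv2) and the standard library are available. Lean on these libraries where they do the work, as an engineer would, in place of code of your own. Each camera call takes 0.05 s, during which the arm holds its last target.

## Task

Take the shouldered pin from the rack, lay its long end in the vee of the bench micrometer and slide it in until its collar is home against the vee block. Then turn the micrometer's top cap clockwise just until you feel it slip on the pin, stop there without forcing it, and let go, leaving the pin clamped and the other two pins in the rack.

Things in the scene. Friction and masses are not known exactly. Their poses are not given: they have to be found in the camera images.
- pin: shouldered pin: plain steel, round, 12 mm dia., 150 mm long, about 140 g, the only one with a collar part-way along (26 mm dia.), in one of the rack's slots. Origin on its axis at the collar face towards the long end; x runs along it to the long end: long end x 0 to 100 mm, collar 0 to -6, tail -6 to -50, 13 mm square, two sides upright (take it there, about x = -29).
- dowel: bystander in the rack: plain steel dowel, 12 mm in diameter, 150 mm long, no collar. Origin on its axis, 50 mm from its tail end.
- bolt: bystander in the rack: steel bolt 12 mm in diameter with a round head (22 mm in diameter, 14 mm long) at its very end. Origin on its axis, 50 mm from the head's end.
- rack: fixed wooden rack, 160 mm wide along its y, with three slots along its x at y = -55, 0 and 55 mm; the pins' axes lie 36 mm above the bench and their tails overhang it freely on its -x side. Origin under it, on the bench.
- anvil: fixed steel vee block of the bench micrometer, 90 mm long. Its origin is where the pin's origin comes when seated: on a seated pin's axis, 50 mm above the bench, in the plane of the block's front face. x runs level into the vee (the pin's x must agree), z up. 90 degree vee, 24 mm wide at its top edges, which are 3.5 mm above the seated pin's axis; open at both ends.
- gauge: fixed bench micrometer, a grey C-frame carrying vee, spindle and cap; x as the vee's, origin on the bench under the spindle axis (60 mm behind the vee's front face). The spindle's 9 mm foot starts 4 to 9 mm above a seated pin, so lay the pin in the vee in front of it (60 mm short of home), then slide in. Head: 85 to 115 mm above the bench, from 22 mm before the axis back to the post, 44 mm wide.
- cap_mid (a point): middle of the round knurled ratchet cap (dark steel, 26 mm dia., 26 mm high) on the spindle axis, 164 mm above the bench, always at this height. Clockwise from above lowers the spindle 3 mm per radian: 1 to 3 rad in strokes. Takes 0.06 N m running free, winds up springily (0.6 N m/rad) once the pin is clamped, slips at 0.13 N m, through 1 rad only: then it locks and overloads the pin.
Things that resemble listed ones, but are neither listed nor needed, are in the scene too. Leave any pink look-alike of the pin alone. Leave any green look-alike of the gauge alone.

How it is judged:
On the way, in this order (a step that is already met when the one before it is completed fails the run):
1. the pin lies in the vee with its collar home against the block (x of pin in the frame of anvil above -0.002 m and distance between pin and anvil below 0.003 m and angle between the x axis of pin and the x axis of anvil, either way round below 0.05 rad), for 0.2 s.
2. the spindle clamps the pin (contact force between anvil and pin above 15 N and contact force between the fingers and pin below 0.5 N), for 0.2 s.
At the end, for the whole second after the job is handed in: The shouldered pin lies in the vee (within 3 mm and 3 degrees of seated), its collar home to 2 mm, at rest and clamped by the spindle so that it presses on the vee with 15 to 50 N; the dowel and the bolt are still in the rack, within 20 mm of where they were (all of step 1 and contact force between anvil and pin above 15 N and linear speed of pin below 0.01 m/s); the robot touches nothing.
It fails at once if the pin is pressed into the vee with more than 50 N (contact force between anvil and pin above 50 N).
It fails at once if another pin is taken or knocked out of the rack (distance of any of dowel, bolt from where it was at the start of the episode above 0.02 m).
It also fails if it takes over 67 s, if anything falls off the work surface, if the arm or the gripper's body presses on something with over 40 N, if the wrist force passes 120 N, or if a joint passes its speed limit or range.

## Working session

There is one attempt and no reset: what is moved stays moved. The work goes in short steps, Python scripts to look and compute and a shell command to move; the robot and the scene stay as the last step left them, time stands still between calls to the robot, and variables do not carry over. Pictures are saved under pics/ and viewed, and the job is handed in when it is done.

```bash
ls; mkdir -p pics
python3 - <<'E'
from rig import r
import cv2
s=r.read_state(); print(s)
for n in ["scene","side","wrist"]:
    c=r.calibration(n); print(n,c)
    cv2.imwrite(f"pics/{n}0.png",r.read_camera(n)[:,:,::-1])
print(r.hold_point_z)
E
```

```text
pics
{'time': 0.0, 'qpos': array([ 1.05401537,  0.39920439,  0.04502333,  1.53784492, -0.0186593 ,
        1.20687563, -0.05072913]), 'qvel': array([-0.00136384, -0.00014594, -0.00130698, -0.00135118,  0.0012263 ,
        0.00021588,  0.00091321]), 'joint_torque': array([ 3.92638440e-04, -4.75131512e+01,  1.36433166e+00, -2.54224741e+01,
        1.15071813e-02,  9.32576571e-03,  2.14963569e-05]), 'tool_pos': array([ 0.2634607 , -0.59346941,  0.19337091]), 'orientation': array([ 0.8970701 ,  1.38012294, -0.89559352]), 'wrist_force': array([ 0.82110368, -0.76566685, -0.17034224]), 'torque': array([-0.03093358, -0.01944651, -0.03112523]), 'width': 0.08570429856937782}
scene {'mtx': array([[452.25435767,   0.        , 276.64360757],
       [  0.        , 452.25435767, 205.71093458],
       [  0.        ,   0.        ,   1.        ]]), 'k1': 0.006114561966621385, 'R': array([[ 0.26145261,  0.96512696, -0.01313355],
       [ 0.64833034, -0.18568033, -0.73837022],
       [-0.71505964,  0.18453394, -0.6742677 ]]), 't': array([-0.09794513, -0.16716761,  1.3758698 ])}
side {'mtx': array([[492.25222195,   0.        , 278.6952565 ],
       [  0.        , 492.25222195, 217.47159116],
       [  0.        ,   0.        ,   1.        ]]), 'k1': -0.0035906901514620557, 'R': array([[-0.9879653 , -0.15466812, -0.00152865],
       [-0.09707505,  0.62771474, -0.77236691],
       [ 0.1204201 , -0.76292331, -0.6351748 ]]), 't': array([0.39798287, 0.15718336, 1.35035414])}
wrist {'mtx': array([[302.18747609,   0.        , 277.12206123],
       [  0.        , 302.18747609, 213.45330283],
       [  0.        ,   0.        ,   1.        ]]), 'k1': -0.03797739272404781, 'R': array([[ 0.4054697 , -0.91410731, -0.00146529],
       [-0.88025914, -0.39088687,  0.26898197],
       [-0.24645115, -0.1077742 , -0.9631441 ]]), 't': array([-0.64964041, -0.03531836,  0.37801201])}
0.0187
```

View pics/scene0.png

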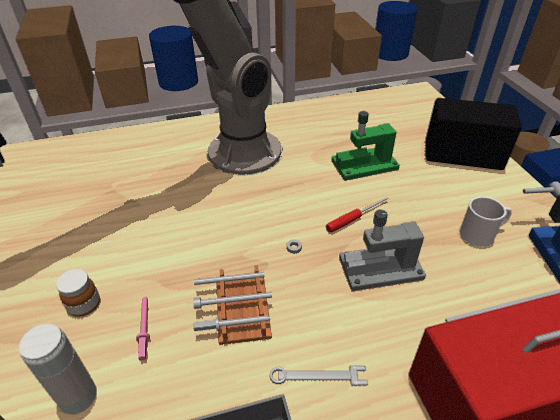

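View pics/side0.png

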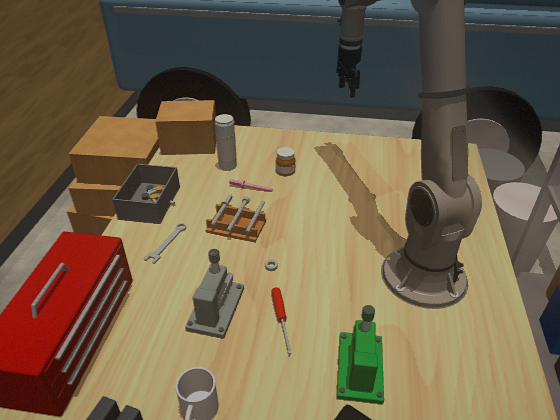

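View pics/wrist0.png

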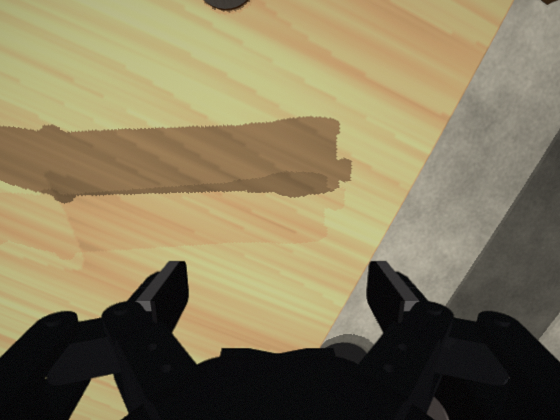

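Run:
```python
import cv2
a=cv2.imread("pics/scene0.png");b=cv2.imread("pics/side0.png")
cv2.imwrite("pics/c1.png",cv2.resize(a[255:350,180:290],None,fx=6,fy=6,interpolation=cv2.INTER_CUBIC))
cv2.imwrite("pics/c2.png",cv2.resize(a[200:295,330:435],None,fx=6,fy=6,interpolation=cv2.INTER_CUBIC))
cv2.imwrite("pics/c3.png",cv2.resize(b[180:250,195:280],None,fx=8,fy=8,interpolation=cv2.INTER_CUBIC))
cv2.imwrite("pics/c4.png",cv2.resize(b[240:340,180:250],None,fx=6,fy=6,interpolation=cv2.INTER_CUBIC))
```

```text
(no output)
```

View pics/c1.png

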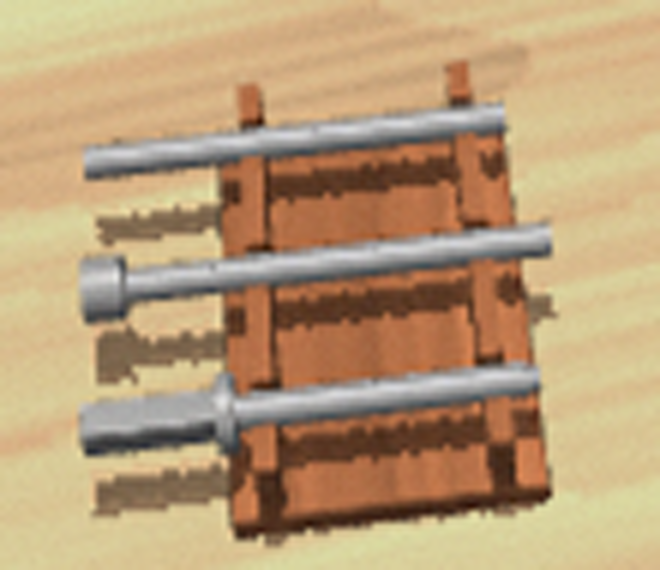

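View pics/c2.png

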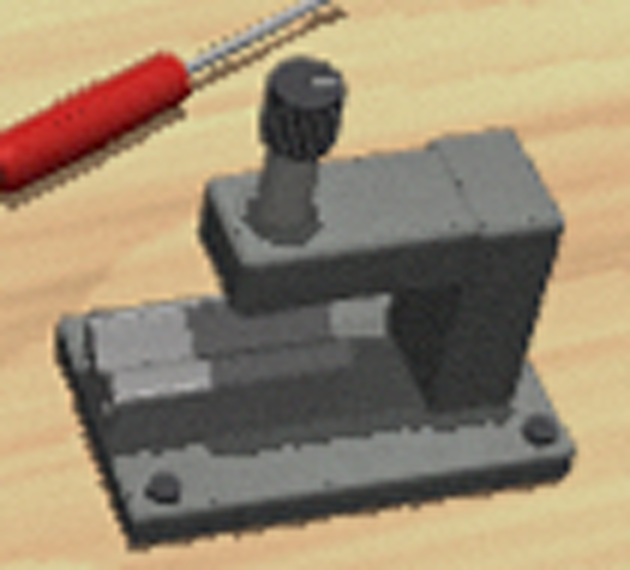

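View pics/c3.png

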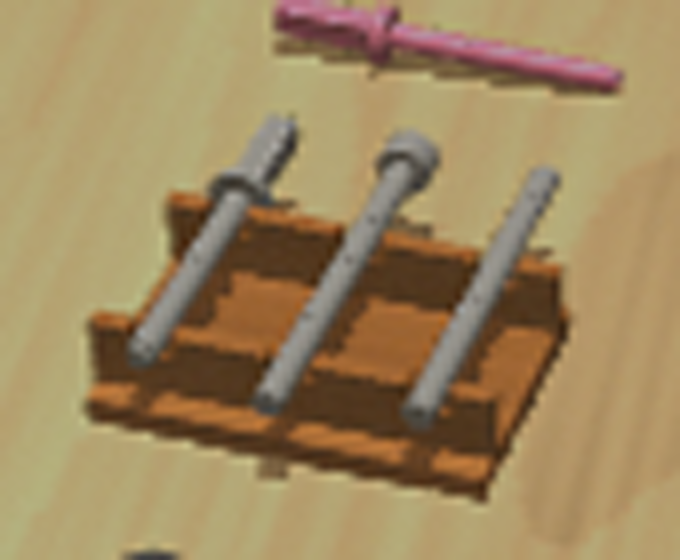

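View pics/c4.png

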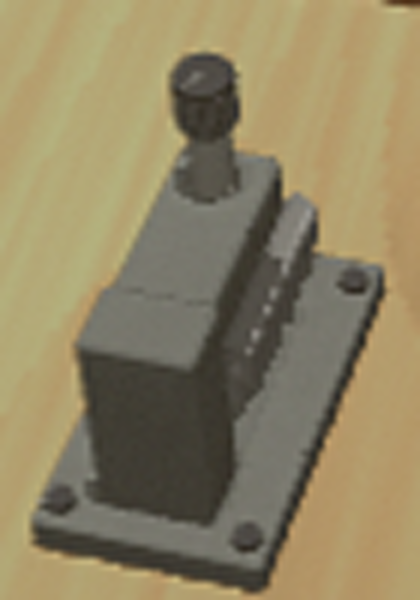

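```bash
cat > h.py <<'E'
import numpy as np, cv2
from scipy.spatial.transform import Rotation as Rot
def und(c,p):
    K=np.array(c["mtx"]); d=np.array([c["k1"],0,0,0,0.])
    return cv2.undistortPoints(np.array([[p]],float),K,d)[0,0]
def ray(c,p):
    x=und(c,p); R=np.array(c["R"]);t=np.array(c["t"])
    d=R.T@np.array([x[0],x[1],1]); return -R.T@t, d/np.linalg.norm(d)
def onz(c,p,z):
    o,d=ray(c,p); return o+d*(z-o[2])/d[2]
def tri(cs,ps):
    A=np.zeros((3,3));b=np.zeros(3);rs=[ray(c,p) for c,p in zip(cs,ps)]
    for o,d in rs:
        P=np.eye(3)-np.outer(d,d);A+=P;b+=P@o
    X=np.linalg.solve(A,b)
    return X,[np.linalg.norm(np.cross(X-o,d)) for o,d in rs]
def proj(c,X):
    X=np.atleast_2d(X).astype(float)
    return cv2.projectPoints(X,cv2.Rodrigues(np.array(c["R"]))[0],np.array(c["t"]),np.array(c["mtx"]),np.array([c["k1"],0,0,0,0.]))[0][:,0]
E
python3 - <<'E'
from rig import r
from h import *
np.set_printoptions(precision=4,suppress=True)
a=r.calibration("scene");b=r.calibration("side")
f=lambda p:(p[0]/6+180,p[1]/6+255)
g=lambda p:(p[0]/6+330,p[1]/6+200)
f2=lambda p:(p[0]/8+195,p[1]/8+180)
g2=lambda p:(p[0]/6+180,p[1]/6+240)
for n,p,q in [("tail",(83,428),(282,128)),("long",(538,378),(143,350)),("collar",(228,412),(241,187))]:
    print(n,*tri([a,b],[f(p),f2(q)]),onz(a,f(p),.036),onz(b,f2(q),.036))
for n,p,q,z in [("captop",(305,82),(205,77),.177),("capmid",(302,112),(205,98),.164)]:
    print(n,*tri([a,b],[g(p),g2(q)]),onz(a,g(p),z),onz(b,g2(q),z))
# head top corners z=.115
print("head scene",[onz(a,g(p),.115)[:2] for p in [(212,188),(240,270),(512,133),(560,222)]])
print("head side",[onz(b,g2(p),.115)[:2] for p in [(278,165),(80,345),(207,357)]])
# vee top edges z .0535
print("vee scene",[onz(a,g(p),.0535)[:2] for p in [(92,320),(110,400)]])
print(r.calibration("scene")["R"][2])
E
```

```text
tail [ 0.595  -0.2271  0.0332] [np.float64(0.00016430114153635135), np.float64(0.00016430114153649465)] [ 0.5968 -0.2271  0.036 ] [ 0.5941 -0.2233  0.036 ]
long [ 0.6154 -0.0808  0.0346] [np.float64(0.002203324801975728), np.float64(0.0022033248019757623)] [ 0.6185 -0.0799  0.036 ] [ 0.6136 -0.0815  0.036 ]
collar [ 0.602  -0.1815  0.036 ] [np.float64(0.0016571737893208167), np.float64(0.0016571737893206605)] [ 0.6036 -0.1806  0.036 ] [ 0.6011 -0.1834  0.036 ]
captop [0.53   0.178  0.1727] [np.float64(0.00024930475255196383), np.float64(0.000249304752551935)] [0.5343 0.1756 0.177 ] [0.5283 0.1821 0.177 ]
capmid [0.5315 0.1777 0.1604] [np.float64(0.0006439068311082418), np.float64(0.0006439068311081474)] [0.5354 0.1759 0.164 ] [0.5298 0.1807 0.164 ]
head scene [array([0.5175, 0.1573]), array([0.5564, 0.1508]), array([0.5213, 0.2717]), array([0.5657, 0.2665])]
head side [array([0.5072, 0.1658]), array([0.5597, 0.2722]), array([0.5098, 0.2706])]
vee scene [array([0.5143, 0.1193]), array([0.5515, 0.1114])]
[-0.7151  0.1845 -0.6743]
```

```bash
cat > st.py <<'E'
from rig import r
from h import *
np.set_printoptions(precision=4,suppress=True)
s=r.read_state();R=Rot.from_rotvec(s["orientation"]).as_matrix()
def show(target=None,yaw=None):
    print("t",round(s["time"],2),"tcp",s["tool_pos"],"w",round(s["width"],4),"F",s["wrist_force"],"M",s["torque"]);print(R)
    print("q",s["qpos"])
    if target is not None: print("shift tool",R.T@(np.array(target)-s["tool_pos"]))
E
python3 - <<'E'
from st import *
show([.598,-.207,.2])
c=r.calibration("wrist");Rc=np.array(c["R"]);print("campos",-Rc.T@c["t"])
a=r.calibration("scene")
print("jar",onz(a,(80,310),.0),"bottle",onz(a,(75,405),0),onz(a,(42,340),.18))
# desired: tool x down, tool y = ± pin dir
for u in (1,-1):
    d=np.array([.02,.1463,0]);d/=np.linalg.norm(d);y=u*d;x=np.array([0,0,-1.]);z=np.cross(x,y)
    D=np.stack([x,y,z],1); print(u,np.degrees(Rot.from_matrix(R.T@D).as_rotvec()))
E
```

```text
t 0.15 tcp [ 0.2636 -0.5936  0.1936] w 0.0852 F [-0.04   -0.8284 -0.4362] M [-0.0203  0.0129  0.015 ]
[[-0.0007  0.9139  0.4059]
 [ 0.0013  0.4059 -0.9139]
 [-1.     -0.0001 -0.0015]]
q [ 1.054   0.399   0.045   1.5376 -0.0187  1.2069 -0.0507]
shift tool [-0.0061  0.4626 -0.2176]
campos [ 0.3255 -0.567   0.3728]
jar [ 0.4674 -0.4559  0.    ] bottle [ 0.676  -0.4543  0.    ] [ 0.655  -0.4506  0.18  ]
1 [-58.2687  -0.0802  -0.0384]
-1 [121.7313  -0.0448   0.0934]
```

```bash
python3 -m pendant '[[0,0.038,-0.018,0,0,0,0.085],[0,0.039,-0.018,0,0,0,0.085],[0,0.039,-0.018,0,0,0,0.085],[0,0.039,-0.018,0,0,0,0.085],[0,0.039,-0.018,0,0,0,0.085],[0,0.039,-0.018,0,0,0,0.085],[0,0.039,-0.018,0,0,0,0.085],[0,0.039,-0.018,0,0,0,0.085],[0,0.039,-0.018,0,0,0,0.06],[0,0.039,-0.018,0,0,0,0.04],[0,0.039,-0.018,0,0,0,0.04],[0,0.035,-0.018,0,0,0,0.04]]'
python3 -m pendant '[[0,0,0,-7,0,0,0.04],[0,0,0,-7,0,0,0.04],[0,0,0,-7,0,0,0.04],[0,0,0,-7,0,0,0.04],[0,0,0,-7,0,0,0.04],[0,0,0,-7,0,0,0.04],[0,0,0,-7,0,0,0.04],[0,0,0,-7,0,0,0.04],[0,0,0,-2,0,0,0.04],[0,0,0,0,0,0,0.04],[0,0,0,0,0,0,0.04]]'
python3 - <<'E'
from st import *
show([.598,-.207,.2])
cv2.imwrite("pics/w1.png",r.read_camera("wrist")[:,:,::-1])
E
```

```text
time: 1.15
tool_pos: [0.5918, -0.2166, 0.1942]
orientation: [0.896, 1.379, -0.896]
wrist_force: [-0.0, -0.8, -0.3]
width: 0.0406
time: 2.07
tool_pos: [0.5903, -0.2188, 0.1941]
orientation: [0.112, 1.568, -0.111]
wrist_force: [0.3, 0.1, -0.1]
width: 0.0404
t 2.07 tcp [ 0.5903 -0.2188  0.1941] w 0.0404 F [ 0.2763  0.134  -0.0927] M [0.0247 0.0173 0.0181]
[[-0.0005  0.1415  0.9899]
 [ 0.0001  0.9899 -0.1415]
 [-1.      0.     -0.0005]]
q [ 0.5482  0.378  -0.3462  1.5802  0.1344  1.2074  0.0346]
shift tool [-0.0059  0.0128  0.006 ]
```

View pics/w1.png

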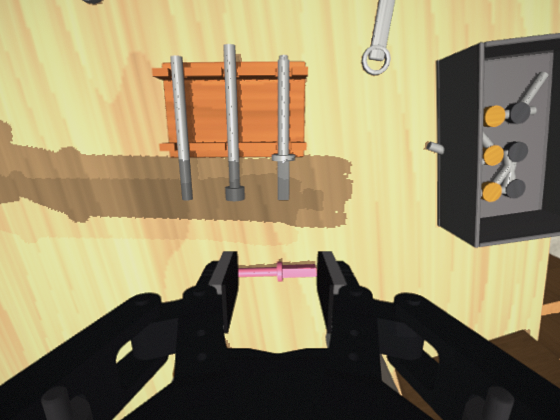

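Run:
```python
import cv2
a=cv2.imread("pics/w1.png")
cv2.imwrite("pics/c5.png",cv2.resize(a[40:220,150:320],None,fx=3.3,fy=3.3,interpolation=cv2.INTER_CUBIC))
cv2.imwrite("pics/c6.png",cv2.resize(a[140:210,250:320],None,fx=8,fy=8,interpolation=cv2.INTER_CUBIC))
```

```text
(no output)
```

View pics/c5.png

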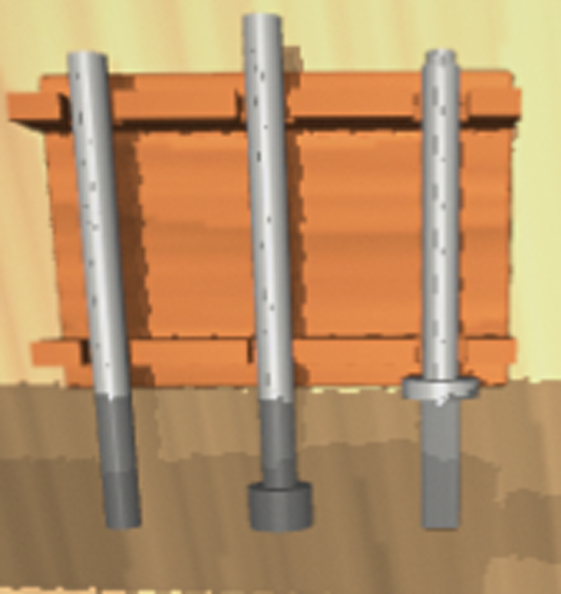

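View pics/c6.png

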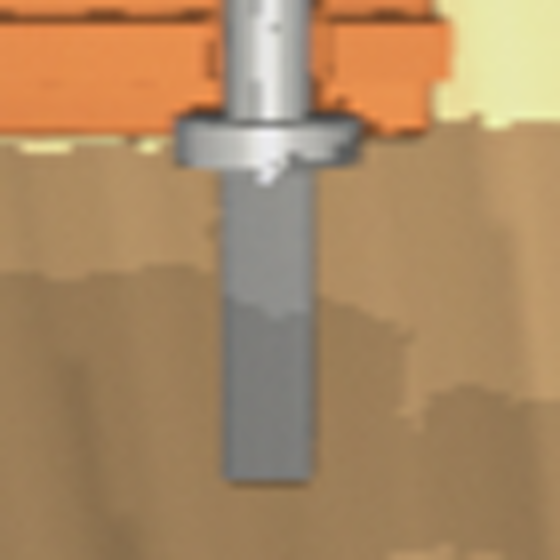

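Run:
```python
from st import *
c=r.calibration("wrist")
t=onz(c,(283.5,200.2),.0425);l=onz(c,(283.3,56),.042);k=onz(c,(283.6,161),.049);k2=onz(c,(283.6,155),.049)
print(t,l,k,k2,np.linalg.norm(t-l)); d=(l-t);d[2]=0;d/=np.linalg.norm(d);print(d,np.degrees(np.arctan2(d[1],d[0])))
m=(t+l)/2; o=m+d*-.025; print("origin",o, "from tail",t+d*.05, "from tip", l-.1*d)
g=o-.029*d;g[2]=.036-.0187;print("grasp tcp",g)
show(g)
```

```text
[ 0.5957 -0.2294  0.0425] [ 0.6158 -0.0824  0.042 ] [ 0.6018 -0.1855  0.049 ] [ 0.6026 -0.1792  0.049 ] 0.14837957186097758
[0.1353 0.9908 0.    ] 82.22152529329206
origin [ 0.6024 -0.1807  0.0422] from tail [ 0.6025 -0.1799  0.0425] from tip [ 0.6023 -0.1815  0.042 ]
grasp tcp [ 0.5985 -0.2094  0.0173]
t 2.12 tcp [ 0.5903 -0.2188  0.1942] w 0.0402 F [ 0.2894  0.8124 -0.4613] M [ 0.0462 -0.0149  0.0131]
[[-0.0004  0.1413  0.99  ]
 [ 0.      0.99   -0.1413]
 [-1.     -0.0001 -0.0004]]
q [ 0.5479  0.378  -0.346   1.5801  0.1344  1.2075  0.0348]
shift tool [0.1768 0.0105 0.0068]
```

```bash
python3 -m pendant '[[0,0.0105,0.0068,-0.35,0,0,0.04],[0.03,0,0,0,0,0,0.04],[0.035,0,0,0,0,0,0.04],[0.035,0,0,0,0,0,0.04],[0.03,0,0,0,0,0,0.04],[0.02,0,0,0,0,0,0.04],[0.015,0,0,0,0,0,0.04],[0.0115,0,0,0,0,0,0.04],[0,0,0,0,0,0,0.04],[0,0,0,0,0,0,0.04]]'
python3 - <<'E'
from st import *
show([.5985,-.2094,.0173])
cv2.imwrite("pics/w2.png",r.read_camera("wrist")[:,:,::-1])
E
```

```text
time: 2.95
tool_pos: [0.5992, -0.2087, 0.0178]
orientation: [0.105, 1.568, -0.105]
wrist_force: [0.2, 0.7, 0.9]
width: 0.0397
t 2.95 tcp [ 0.5992 -0.2087  0.0178] w 0.0397 F [0.1589 0.7047 0.9286] M [0.0714 0.0332 0.0158]
[[-0.0001  0.1336  0.991 ]
 [ 0.0003  0.991  -0.1336]
 [-1.      0.0003 -0.0002]]
q [ 0.5038  0.5615 -0.3187  1.7279  0.2166  0.887  -0.0407]
shift tool [ 0.0005 -0.0008 -0.0006]
```

View pics/w2.png

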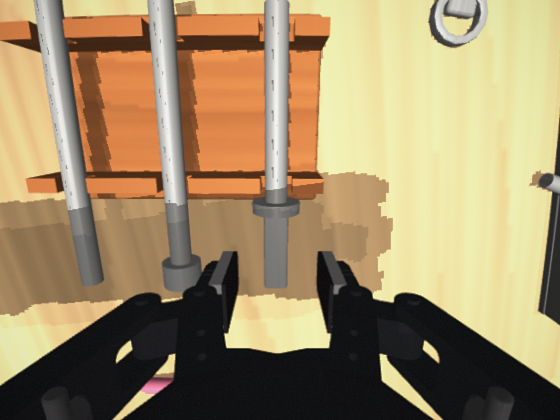

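Run:
```python
from st import *
c=r.calibration("wrist")
p=s["tool_pos"]
g=p+R@np.array([-.0187,0,0])
for dy in(-.011,0,.011): print(dy,proj(c,g+R@np.array([0,dy,0])))
print(onz(c,(276,287),.0425),onz(c,(275.5,204),.049))
```

```text
-0.011 [[277.661  268.8652]]
0 [[277.6634 251.3201]]
0.011 [[277.6657 233.1322]]
[ 0.5962 -0.2288  0.0425] [ 0.6028 -0.1786  0.049 ]
```

```bash
python3 - <<'E'
from st import *
c=r.calibration("wrist")
p=s["tool_pos"]
for x in (-.05,-.038,-.019,-.008,0):
  print(x,*[proj(c,p+R@np.array([x,dy,-.02]))[0].round(0) for dy in (-.011,0,.011)])
E
python3 -c "
import cv2
a=cv2.imread('pics/w2.png')
cv2.imwrite('pics/c7.png',cv2.resize(a[190:350,190:370],None,fx=4,fy=4,interpolation=cv2.INTER_CUBIC))"
```

```text
-0.05 [236. 298.] [235. 277.] [235. 256.]
-0.038 [239. 285.] [239. 266.] [238. 246.]
-0.019 [243. 269.] [243. 252.] [242. 233.]
-0.008 [245. 261.] [245. 244.] [244. 227.]
0 [246. 256.] [246. 240.] [245. 223.]
```

View pics/c7.png

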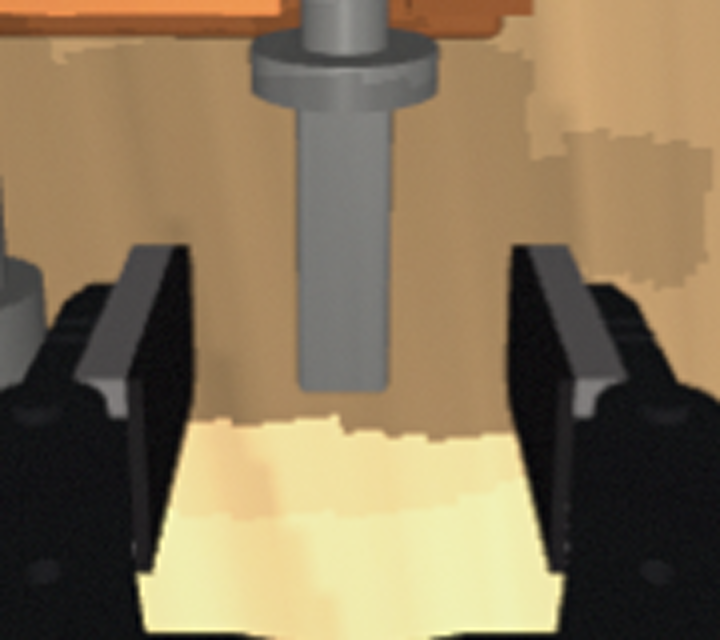

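Run:
```python
from st import *
ims=[]
for n,(u0,v0) in [("scene",None),("side",None)] if 0 else [("scene",(0,0)),("side",(0,0))]:
    c=r.calibration(n);im=r.read_camera(n)[:,:,::-1].copy()
    p=s["tool_pos"]
    u,v=proj(c,p)[0].astype(int)
    x0,y0=u-50,v-60
    k=7
    cr=cv2.resize(im[y0:y0+85,x0:x0+100],None,fx=k,fy=k,interpolation=cv2.INTER_CUBIC)
    for q,col in [([0,0,0],(0,0,255)),([-.0187,0,0],(0,255,0)),([-.0187,.011,0],(255,0,0)),([-.0187,-.011,0],(255,0,255))]:
        a=(proj(c,p+R@np.array(q))[0]-[x0,y0])*k
        cv2.circle(cr,tuple(a.astype(int)),4,col,-1)
    cv2.imwrite(f"pics/g_{n}.png",cr)
```

```text
(no output)
```

View pics/g_scene.png

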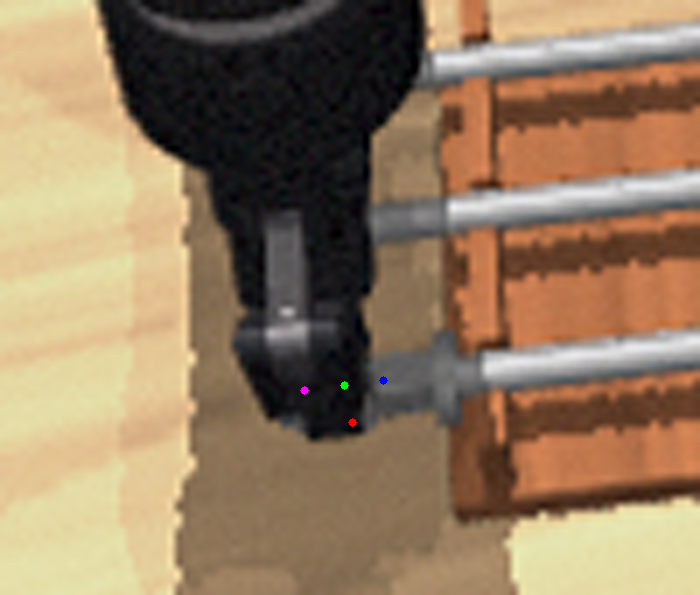

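View pics/g_side.png

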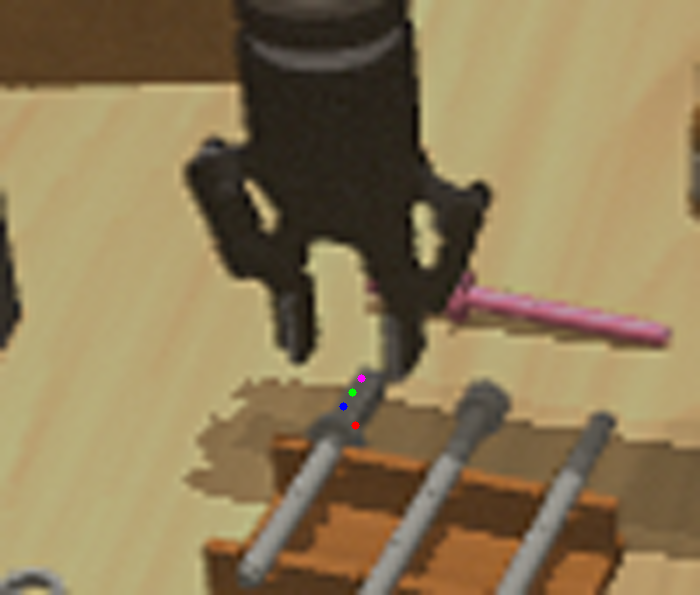

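Run:
```python
from st import *
a=r.calibration("scene");b=r.calibration("side");w=r.calibration("wrist");p=s["tool_pos"]
def org(c):
    u,v=proj(c,p)[0].astype(int);return np.array([u-50,v-60])
for A,B in [((325,437),(297,362)),((345,437),(297,362)),((270,420),(285,350))]:
    X,e=tri([a,b],[org(a)+np.array(A)/7,org(b)+np.array(B)/7]); print(X,e,"tool:",R.T@(X-p))
# wrist: fingertip: +y inner tip corner of +z(?) finger cols
for uv in [(237.5,251),(317.5,251),(238,283),(317,283)]:
    o,d=ray(w,uv)
    for x in (0,-.01,-.02,-.03):
        pz=(p+R@np.array([x,0,0]))[2]; print(uv,x,(R.T@(onz(w,uv,pz)-p)).round(4))
```

```text
[ 0.6247 -0.2149  0.0495] [np.float64(0.002096775040942039), np.float64(0.0020967750409421853)] tool: [-0.0299 -0.0021  0.025 ]
[ 0.6251 -0.2108  0.0508] [np.float64(0.0001121743085746624), np.float64(0.00011217430857466406)] tool: [-0.0313  0.002   0.0249]
[ 0.6265 -0.2239  0.0554] [np.float64(0.009340950621985538), np.float64(0.009340950621985564)] tool: [-0.0358 -0.0108  0.0281]
(237.5, 251) 0 [-0.0001 -0.0077 -0.0256]
(237.5, 251) -0.01 [-0.0101 -0.0035 -0.0242]
(237.5, 251) -0.02 [-0.0201  0.0007 -0.0228]
(237.5, 251) -0.03 [-0.0301  0.0049 -0.0214]
(317.5, 251) 0 [ 0.0001 -0.0077  0.0255]
(317.5, 251) -0.01 [-0.0099 -0.0036  0.024 ]
(317.5, 251) -0.02 [-0.0199  0.0006  0.0226]
(317.5, 251) -0.03 [-0.0299  0.0048  0.0212]
(238, 283) 0 [-0.0001 -0.0304 -0.0261]
(238, 283) -0.01 [-0.0101 -0.0249 -0.0247]
(238, 283) -0.02 [-0.0201 -0.0195 -0.0232]
(238, 283) -0.03 [-0.0301 -0.014  -0.0218]
(317, 283) 0 [ 0.0001 -0.0305  0.026 ]
(317, 283) -0.01 [-0.0099 -0.0251  0.0245]
(317, 283) -0.02 [-0.0199 -0.0196  0.0231]
(317, 283) -0.03 [-0.0299 -0.0141  0.0216]
```

```bash
python3 -m pendant '[[0,0,0,0,0,0,0.02],[0,0,0,0,0,0,0.02],[0,0,0,0,0,0,0.02],[0,0,0,0,0,0,0.02]]'
python3 - <<'E'
from st import *
show()
ims=[]
for n in ["wrist","side"]:
    im=r.read_camera(n)[:,:,::-1].copy();c=r.calibration(n)
    u,v=proj(c,s["tool_pos"])[0].astype(int)
    cv2.circle(im,(u,v),1,(0,0,255),-1)
    u=min(max(u,70),490)
    ims.append(cv2.resize(im[v-60:v+60 ,u-45:u+45],None,fx=4.4,fy=4.4,interpolation=cv2.INTER_CUBIC))
cv2.imwrite("pics/w3.png",np.hstack(ims))
E
```

```text
time: 3.43
tool_pos: [0.5989, -0.2095, 0.0183]
orientation: [0.105, 1.568, -0.106]
wrist_force: [0.2, -0.2, -0.4]
width: 0.0199
t 3.43 tcp [ 0.5989 -0.2095  0.0183] w 0.0199 F [ 0.1719 -0.2358 -0.399 ] M [-0.0125  0.0315  0.001 ]
[[ 0.0006  0.1343  0.9909]
 [-0.0004  0.9909 -0.1343]
 [-1.     -0.0003  0.0006]]
q [ 0.5048  0.5604 -0.3185  1.7284  0.2167  0.8867 -0.0404]
```

View pics/w3.png

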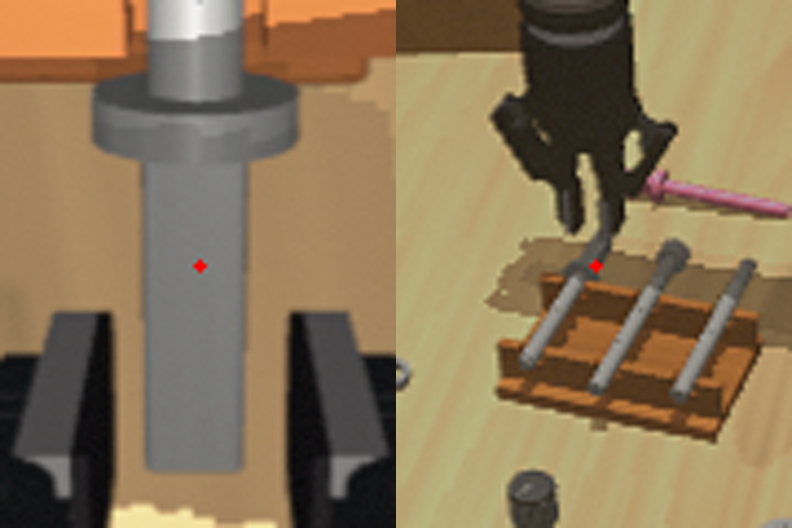

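```bash
python3 -m pendant '[[0,0,0,0,0,0,0.01],[0,0,0,0,0,0,0.01],[0,0,0,0,0,0,0.01],[0,0,0,0,0,0,0.01]]'
python3 - <<'E'
from st import *
show()
ims=[]
for n in ["wrist","side","scene"]:
    im=r.read_camera(n)[:,:,::-1].copy();c=r.calibration(n)
    u,v=proj(c,s["tool_pos"])[0].astype(int)
    im[v,u]=(0,0,255)
    ims.append(cv2.resize(im[v-60:v+60 ,u-30:u+30],None,fx=4.4,fy=4.4,interpolation=cv2.INTER_CUBIC))
cv2.imwrite("pics/w4.png",np.hstack(ims))
E
```

```text
time: 3.87
tool_pos: [0.5987, -0.2094, 0.0179]
orientation: [0.106, 1.568, -0.106]
wrist_force: [0.8, 0.0, -0.1]
width: 0.01
t 3.87 tcp [ 0.5987 -0.2094  0.0179] w 0.01 F [ 0.7918  0.0062 -0.1497] M [-0.0101 -0.0171 -0.0266]
[[-0.      0.1342  0.991 ]
 [-0.0001  0.991  -0.1342]
 [-1.     -0.0001 -0.    ]]
q [ 0.5047  0.561  -0.3184  1.7286  0.2167  0.8866 -0.0404]
```

View pics/w4.png

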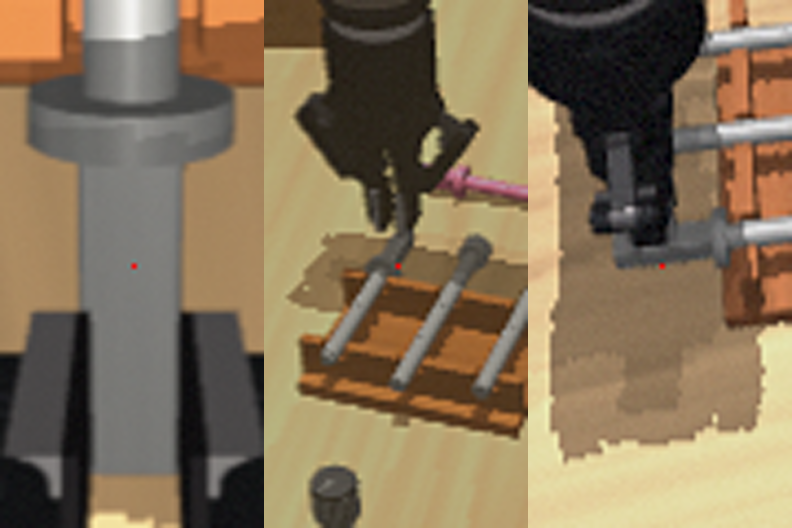

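Run:
```python
from st import *
for n in ["side","scene"]:
    im=r.read_camera(n)[:,:,::-1].copy();c=r.calibration(n)
    cv2.imwrite(f"pics/{n}5.png",im)
    ims=[]
    for k in (0,1):
        im2=im.copy()
        u,v=proj(c,s["tool_pos"])[0].astype(int); u0,v0=u-24,v-36
        cr=cv2.resize(im2[v0:v0+50,u0:u0+48],None,fx=8,fy=8,interpolation=cv2.INTER_CUBIC)
        if k:
            for x in (-.02,-.03,-.04,-.05):
                for y in(-.011,.011):
                    for z in (.005,.013):
                        q=(proj(c,s["tool_pos"]+R@np.array([x,y,z]))[0]+.5-[u0,v0])*8
                        cv2.circle(cr,tuple(q.astype(int)),3,{-.02:(0,0,255),-.03:(0,255,0),-.04:(255,0,0),-.05:(0,255,255)}[x],-1)
        ims.append(cr)
    cv2.imwrite(f"pics/tip_{n}.png",np.hstack(ims))
```

```text
(no output)
```

View pics/tip_side.png

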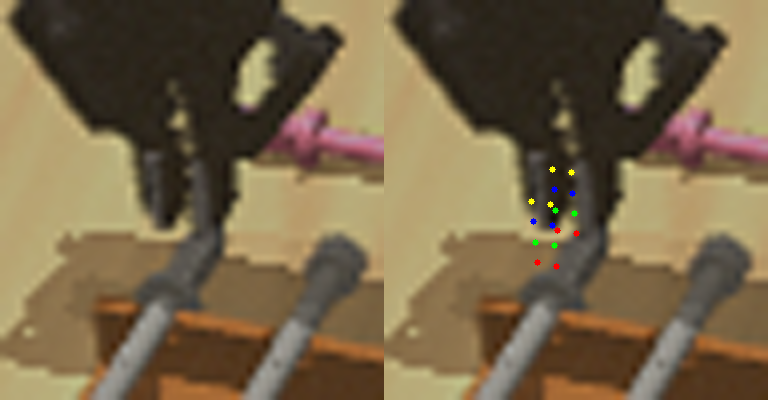

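View pics/tip_scene.png

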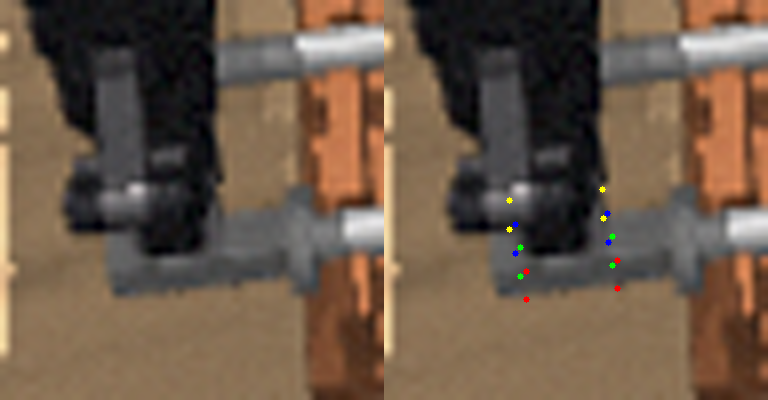

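```bash
python3 -m pendant '[[0,0,0,0,0,0,0.04],[0,0,0,0,0,0,0.04],[0,0,0,0,0,0,0.04],[0,0,0,0,0,0,0.04],[0.01,0,0,0,0,0,0.04],[0.01,0,0,0,0,0,0.04],[0.007,0,0,0,0,0,0.04],[0.005,0,0,0,0,0,0.04],[0,0,0,0,0,0,0.04]]'
python3 - <<'E'
from st import *
show()
ims=[]
for n in ["wrist","side","scene"]:
    im=r.read_camera(n)[:,:,::-1].copy();c=r.calibration(n)
    u,v=proj(c,[.5985,-.2094,.036])[0].astype(int)
    ims.append(cv2.resize(im[v-60:v+60 ,u-30:u+30],None,fx=4.4,fy=4.4,interpolation=cv2.INTER_CUBIC))
cv2.imwrite("pics/w6.png",np.hstack(ims))
E
```

```text
time: 4.87
tool_pos: [0.5972, -0.2089, -0.0162]
orientation: [0.106, 1.572, -0.105]
wrist_force: [0.6, 0.6, 0.6]
width: 0.0399
t 4.87 tcp [ 0.5972 -0.2089 -0.0162] w 0.0399 F [0.6189 0.6497 0.6299] M [-0.0136 -0.0561  0.0484]
[[-0.0034  0.134   0.991 ]
 [ 0.001   0.991  -0.134 ]
 [-1.      0.0006 -0.0035]]
q [ 0.4958  0.6045 -0.3071  1.7462  0.2345  0.8306 -0.0542]
```

View pics/w6.png

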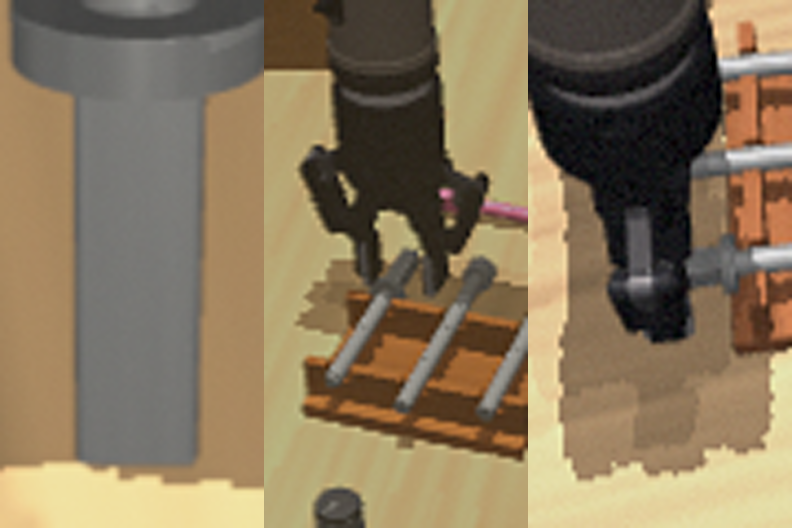

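```bash
python3 -m pendant '[[0.004,0,0.0013,0,0,0,0.04],[0,0,0,0,0,0,0.02],[0,0,0,0,0,0,0.005],[0,0,0,0,0,0,0],[0,0,0,0,0,0,0],[0,0,0,0,0,0,0],[0,0,0,0,0,0,0],[0,0,0,0,0,0,0]]'
python3 - <<'E'
from st import *
show()
ims=[]
for n in ["wrist","side","scene"]:
    im=r.read_camera(n)[:,:,::-1].copy();c=r.calibration(n)
    u,v=proj(c,[.5985,-.2094,.036])[0].astype(int)
    ims.append(cv2.resize(im[v-60:v+60 ,u-30:u+30],None,fx=4.4,fy=4.4,interpolation=cv2.INTER_CUBIC))
cv2.imwrite("pics/w7.png",np.hstack(ims))
E
```

```text
time: 5.68
tool_pos: [0.6001, -0.2096, -0.0179]
orientation: [0.106, 1.568, -0.106]
wrist_force: [-0.9, 0.1, 0.7]
width: 0.0117
t 5.68 tcp [ 0.6001 -0.2096 -0.0179] w 0.0117 F [-0.8877  0.1143  0.6736] M [0.0304 0.1016 0.0201]
[[ 0.0003  0.1342  0.991 ]
 [-0.0002  0.991  -0.1342]
 [-1.     -0.0002  0.0003]]
q [ 0.4943  0.6089 -0.306   1.7428  0.2368  0.8258 -0.0559]
```

View pics/w7.png

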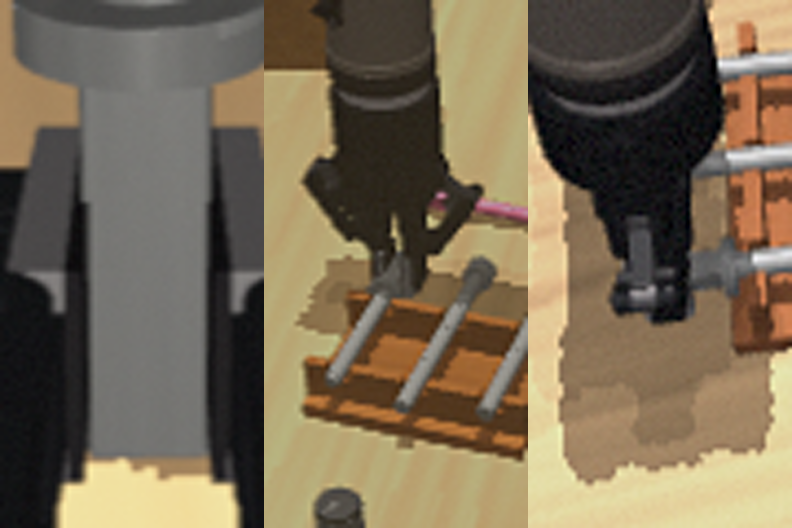

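```bash
python3 -m pendant '[[-0.005,0,0,0,0,0,0],[-0.01,0,0,0,0,0,0],[-0.015,0,0,0,0,0,0],[-0.025,0,0,0,0,0,0],[-0.03,0,0,0,0,0,0],[-0.03,0,0,0,0,0,0],[-0.02,0,0,0,0,0,0],[-0.005,0,0,0,0,0,0],[0,0,0,0,0,0,0]]'
python3 -m pendant '[[0,0.008,-0.005,0,0,0,0],[0,0.017,-0.011,0,0,0,0],[0,0.024,-0.016,0,0,0,0],[0,0.024,-0.016,0,0,0,0],[0,0.024,-0.016,0,0,0,0],[0,0.024,-0.016,0,0,0,0],[0,0.020,-0.014,0,0,0,0],[0,0.015,-0.010,0,0,0,0],[0,0.010,-0.007,0,0,0,0],[0,0,0,0,0,0,0],[0,0,0,0,0,0,0]]'
python3 - <<'E'
from st import *
show()
cv2.imwrite("pics/w8.png",r.read_camera("wrist")[:,:,::-1])
cv2.imwrite("pics/scene8.png",r.read_camera("scene")[:,:,::-1])
E
```

```text
time: 6.58
tool_pos: [0.6014, -0.2098, 0.1242]
orientation: [0.105, 1.564, -0.107]
wrist_force: [0.2, 0.0, -2.1]
width: 0.012
time: 7.5
tool_pos: [0.5115, -0.0302, 0.121]
orientation: [0.104, 1.57, -0.105]
wrist_force: [0.7, -0.5, -2.5]
width: 0.0118
t 7.5 tcp [ 0.5115 -0.0302  0.121 ] w 0.0118 F [ 0.6812 -0.4681 -2.5024] M [-0.0923 -0.008  -0.021 ]
[[-0.0016  0.1332  0.9911]
 [-0.0006  0.9911 -0.1332]
 [-1.     -0.0008 -0.0015]]
q [ 0.351   0.2489 -0.4349  1.9353  0.1254  0.985  -0.2754]
```

View pics/w8.png

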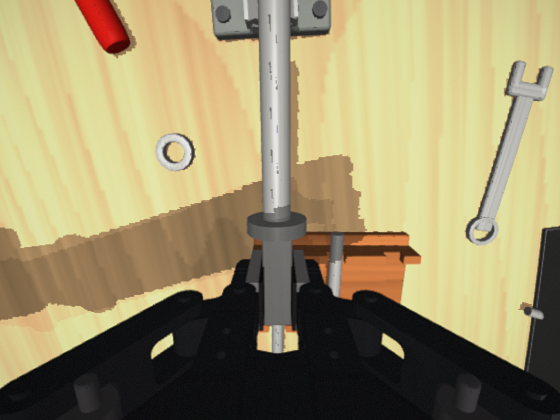

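View pics/scene8.png

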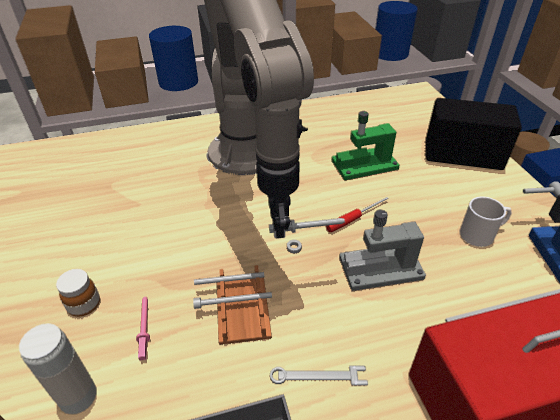

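```bash
python3 -m pendant '[[-0.02,0,0.005,0,0,0,0],[-0.03,0.005,0.01,0,0,0,0],[-0.03,0.02,0.012,0,0,0,0],[-0.02,0.03,0.012,0,0,0,0],[-0.015,0.03,0.012,0,0,0,0],[-0.005,0.025,0.01,0,0,0,0],[0,0.01,0.004,0,0,0,0],[0,0,0,0,0,0,0],[0,0,0,0,0,0,0],[0,0,0,0,0,0,0]]'
python3 - <<'E'
from st import *
show()
cv2.imwrite("pics/w9.png",r.read_camera("wrist")[:,:,::-1])
E
```

```text
time: 8.43
tool_pos: [0.5923, 0.0773, 0.2407]
orientation: [0.106, 1.57, -0.11]
wrist_force: [-0.6, -0.3, -1.9]
width: 0.012
t 8.43 tcp [0.5923 0.0773 0.2407] w 0.012 F [-0.5932 -0.2537 -1.8682] M [-0.0791 -0.007   0.0209]
[[-0.0023  0.1372  0.9905]
 [-0.002   0.9905 -0.1372]
 [-1.     -0.0023 -0.002 ]]
q [ 0.1849  0.3042 -0.491   1.5918  0.149   1.2854 -0.4671]
```

View pics/w9.png

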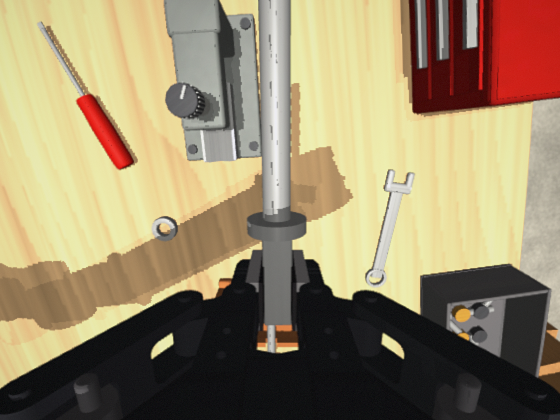

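Run:
```python
import cv2
a=cv2.imread("pics/w9.png")
cv2.imwrite("pics/c9.png",cv2.resize(a[0:170,150:275],None,fx=4.5,fy=4.5,interpolation=cv2.INTER_CUBIC)[:600*2])
cv2.imwrite("pics/c9b.png",cv2.resize(a[70:170,160:270],None,fx=6,fy=6,interpolation=cv2.INTER_CUBIC))
cv2.imwrite("pics/c9c.png",cv2.resize(a[0:90,160:270],None,fx=6,fy=6,interpolation=cv2.INTER_CUBIC))
```

```text
(no output)
```

View pics/c9b.png

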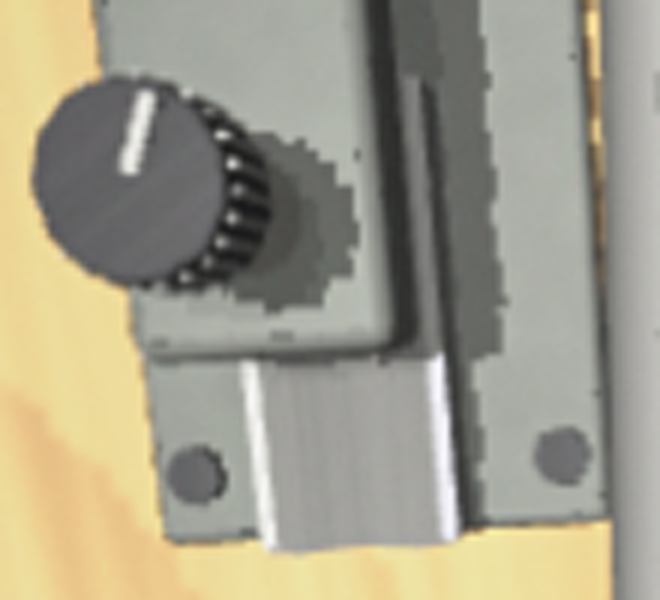

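View pics/c9c.png

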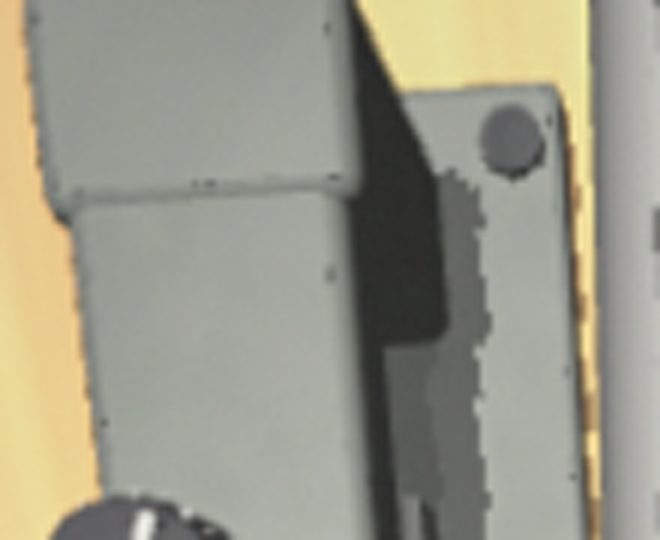

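Run:
```python
from st import *
c=r.calibration("wrist")
B=lambda p:(p[0]/6+160,p[1]/6+70); C=lambda p:(p[0]/6+160,p[1]/6)
yaw=lambda a,b:np.degrees(np.arctan2(*(b-a)[[1,0]]))
cap=onz(c,B((130,182)),.177);print("cap",cap)
for n,p,q in [("L out",(270,548),(243,362)),("L in",(277,545),(260,362)),("R in",(442,540),(427,355)),("R out",(460,540),(442,355)),("front LR",(270,549),(460,541))]:
    a,b=onz(c,B(p),.0535),onz(c,B(q),.0535);print(n,a,b,yaw(a,b),np.linalg.norm(a-b))
hl=[onz(c,B((148,352)),.115),onz(c,B((395,348)),.115)];print("head front",hl,yaw(*hl)+90, np.linalg.norm(hl[0]-hl[1]))
a,b=onz(c,B((393,330)),.115),onz(c,C((350,205)),.115);print("head right",a,b,yaw(a,b))
a,b=onz(c,B((136,330)),.115),onz(c,C((75,225)),.115);print("head left",a,b,yaw(a,b))
for z in(.01,.015):
    a,b=onz(c,B((607,520)),z),onz(c,C((562,90)),z);print("plate right",a,b,yaw(a,b)); a,b=onz(c,B((167,543)),z),onz(c,B((607,520)),z);print("plate front",a,b,yaw(a,b)+90)
```

```text
cap [0.5321 0.1753 0.177 ]
L out [0.5097 0.1187 0.0535] [0.5117 0.1551 0.0535] 86.98710582522392 0.036359459148618906
L in [0.5113 0.1191 0.0535] [0.515  0.1546 0.0535] 84.03064515249305 0.03563538432143167
R in [0.5443 0.1155 0.0535] [0.5477 0.1512 0.0535] 84.66681997627892 0.03592841568976166
R out [0.5479 0.1149 0.0535] [0.5506 0.1508 0.0535] 85.74448265236104 0.03596262542715066
front LR [0.5097 0.1185 0.0535] [0.5479 0.1148 0.0535] -5.677841150009692 0.03834855761257254
head front [array([0.5117, 0.157 , 0.115 ]), array([0.5518, 0.1519, 0.115 ])] 82.67982752033745 0.04042025069190164
head right [0.5519 0.1547 0.115 ] [0.5597 0.2346 0.115 ] 84.43592416774003
head left [0.5105 0.1607 0.115 ] [0.5176 0.2382 0.115 ] 84.75302864648559
plate right [0.5749 0.1113 0.01  ] [0.5914 0.2804 0.01  ] 84.40840903760967
plate front [0.476  0.1201 0.01  ] [0.5749 0.1113 0.01  ] 84.89413112188038
plate right [0.5752 0.1117 0.015 ] [0.5915 0.2787 0.015 ] 84.40840903760964
plate front [0.4775 0.1204 0.015 ] [0.5752 0.1117 0.015 ] 84.89413112188038
```

```bash
python3 -m pendant '[[0,-0.006,-0.005,0,0,0,0],[0,-0.015,-0.013,0,0,0,0],[0,-0.022,-0.019,0,0,0,0],[0,-0.016,-0.015,0,0,0,0],[0,-0.01,-0.009,-1,0,0,0],[0,-0.005,-0.0045,-1.4,0,0,0],[0.015,0,0,0,0,0,0],[0.025,0,0,0,0,0,0],[0.03,0,0,0,0,0,0],[0.025,0,0,0,0,0,0],[0.015,0,0,0,0,0,0],[0,0,0,0,0,0,0]]'
python3 - <<'E'
from st import *
show([.5172,.0128,.021])
cv2.imwrite("pics/w10.png",r.read_camera("wrist")[:,:,::-1])
E
```

```text
time: 9.48
tool_pos: [0.514, 0.0134, 0.1284]
orientation: [0.073, 1.577, -0.075]
wrist_force: [0.1, -0.2, -1.4]
width: 0.0119
t 9.48 tcp [0.514  0.0134 0.1284] w 0.0119 F [ 0.1493 -0.1617 -1.4166] M [-0.0228  0.0478 -0.0044]
[[-0.0079  0.0944  0.9955]
 [-0.0011  0.9955 -0.0944]
 [-1.     -0.0019 -0.0077]]
q [ 0.2932  0.2507 -0.4674  1.9177  0.1321  1.0111 -0.3274]
shift tool [ 0.1074 -0.0001  0.0041]
```

View pics/w10.png

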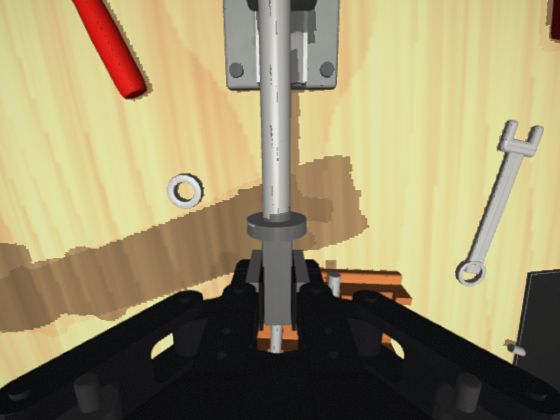

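```bash
python3 -m pendant '[[0.012,0,0.001,0,0,0,0],[0.02,0,0.001,0,0,0,0],[0.025,0,0.001,0,0,0,0],[0.025,0,0.001,0,0,0,0],[0.015,0,0,0,0,0,0],[0.008,0,0,0,0,0,0],[0,0,0,0,0,0,0],[0,0,0,0,0,0,0]]'
python3 - <<'E'
from st import *
show([.5172,.0128,.021])
cv2.imwrite("pics/w11.png",r.read_camera("wrist")[:,:,::-1])
E
```

```text
time: 10.2
tool_pos: [0.523, 0.0151, 0.0277]
orientation: [0.073, 1.568, -0.073]
wrist_force: [0.1, -1.0, -1.1]
width: 0.0119
t 10.2 tcp [0.523  0.0151 0.0277] w 0.0119 F [ 0.0968 -0.9767 -1.1384] M [-0.0684 -0.0069  0.0067]
[[ 0.0017  0.0928  0.9957]
 [ 0.      0.9957 -0.0928]
 [-1.      0.0002  0.0017]]
q [ 0.2498  0.3946 -0.4353  1.9919  0.2283  0.8    -0.4089]
shift tool [ 0.0067 -0.0028 -0.0056]
```

View pics/w11.png

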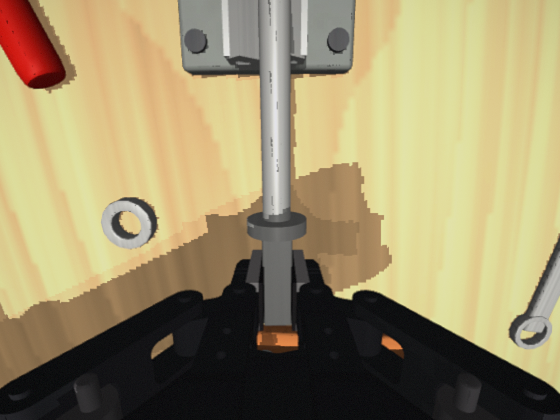

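Run:
```python
import cv2
a=cv2.imread("pics/w11.png")
cv2.imwrite("pics/c11.png",cv2.resize(a[0:120,170:370],None,fx=4,fy=4,interpolation=cv2.INTER_CUBIC))
```

```text
(no output)
```

View pics/c11.png

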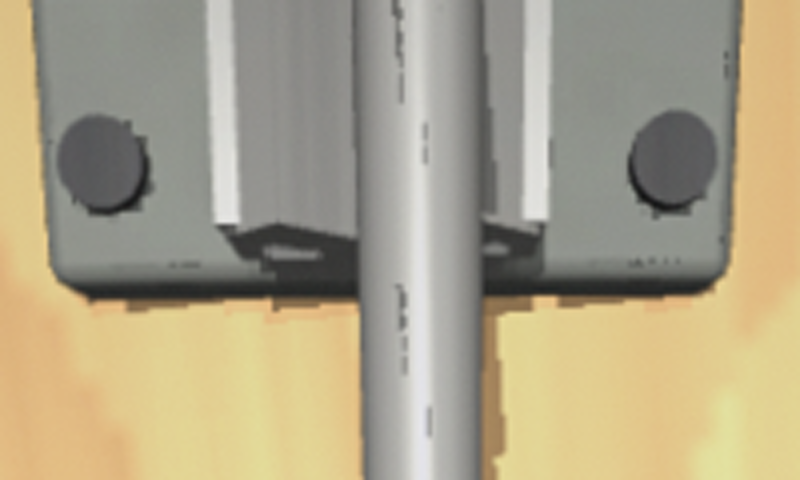

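Run:
```python
from st import *
c=r.calibration("wrist");p=s["tool_pos"]
B=lambda q:(q[0]/4+170,q[1]/4)
L=onz(c,B((240,224)),.0535);Ri=onz(c,B((525,220)),.0535);L0=onz(c,B((206,0)),.0535);L1=onz(c,B((212,222)),.0535)
R0=onz(c,B((550,0)),.0535);R1=onz(c,B((549,220)),.0535)
print(L,Ri,np.linalg.norm(L-Ri),(L1+R1)/2,np.linalg.norm(L1-R1)); d=((L0-L1)+(R0-R1));print("yaw",np.degrees(np.arctan2(d[1],d[0])))
m=(L+Ri)/2;print("mid front",m,R.T@(m-p))
for z in(.078,.082,.086):
    a=onz(c,B((421,222)),z);b=onz(c,B((424,460)),z);e=b-a;print("pin",z,a,R.T@(a-p),"w",np.linalg.norm(onz(c,B((358,222)),z)-onz(c,B((484,222)),z)),"yaw",np.degrees(np.arctan2(-e[1],-e[0])))
# collar
a=onz(c,(248,222),.082);b=onz(c,(306,222),.082);print("collar w",np.linalg.norm(a-b),R.T@((a+b)/2-p))
a=onz(c,(277,213),.095);print("collar front top",R.T@(a-p))
```

```text
[0.5106 0.1173 0.0535] [0.5437 0.1146 0.0535] 0.03320549668414517 [0.5269 0.1161 0.0535] 0.039260091711055184
yaw 84.85082994110286
mid front [0.5272 0.1159 0.0535] [-0.0253  0.1007 -0.0056]
pin 0.078 [0.5312 0.1102 0.078 ] [-0.0498  0.0954 -0.001 ] w 0.012336572000925122 yaw 85.35499084664916
pin 0.082 [0.5311 0.1093 0.082 ] [-0.0538  0.0945 -0.001 ] w 0.011955237935945794 yaw 85.35499084664913
pin 0.086 [0.5311 0.1084 0.086 ] [-0.0578  0.0936 -0.001 ] w 0.011573903870966577 yaw 85.35499084664912
collar w 0.025198214565656987 [-0.0538  0.0284 -0.0004]
collar front top [-0.0668  0.0361 -0.0004]
```

```bash
python3 -m pendant '[[0.006,0,-0.0026,0,0,0,0],[0.008,0.002,-0.002,0,0,0,0],[0.006,0.004,0,0,0,0,0],[0.004,0.002,0,0,0,0,0],[0,0,0,0,0,0,0],[0,0,0,0,0,0,0]]'
python3 - <<'E'
from st import *
show()
cv2.imwrite("pics/w12.png",r.read_camera("wrist")[:,:,::-1])
a=cv2.imread("pics/w12.png")
cv2.imwrite("pics/c12.png",cv2.resize(a[0:130,170:370],None,fx=4,fy=4,interpolation=cv2.INTER_CUBIC))
E
```

```text
time: 10.75
tool_pos: [0.518, 0.0239, 0.0025]
orientation: [0.072, 1.57, -0.072]
wrist_force: [-0.1, -0.0, -1.5]
width: 0.0116
t 10.75 tcp [0.518  0.0239 0.0025] w 0.0116 F [-0.078  -0.0043 -1.5402] M [-0.0514  0.0705  0.0022]
[[-0.0006  0.0916  0.9958]
 [ 0.      0.9958 -0.0916]
 [-1.     -0.     -0.0006]]
q [ 0.2222  0.4281 -0.425   2.0159  0.254   0.7485 -0.4482]
```

View pics/c12.png

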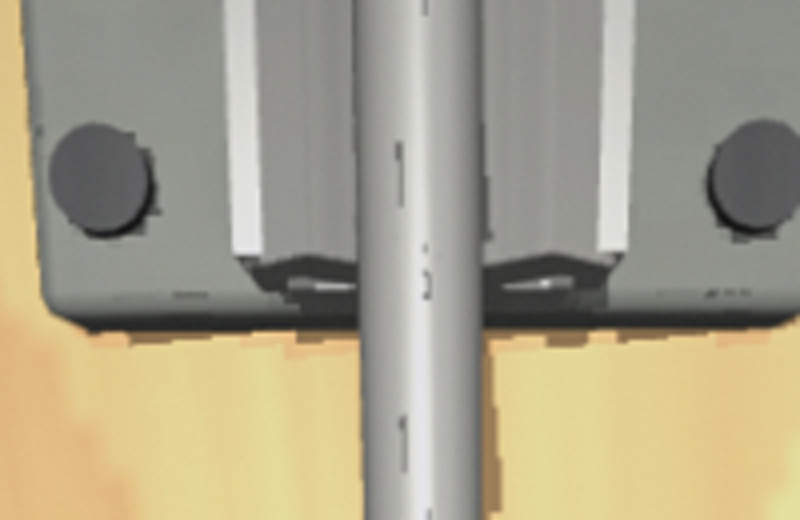

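```bash
python3 -m pendant '[[0.002,0,0.0013,0,0,0,0],[0.002,0,0,0,0,0,0],[0.001,0,0,0,0,0,0],[0,0,0,0,0,0,0],[0,0,0,0,0,0,0]]'
python3 - <<'E'
from st import *
show()
E
```

```text
time: 11.22
tool_pos: [0.5194, 0.0233, -0.0022]
orientation: [0.073, 1.57, -0.073]
wrist_force: [0.3, -0.5, -1.1]
width: 0.0118
t 11.22 tcp [ 0.5194  0.0233 -0.0022] w 0.0118 F [ 0.2799 -0.4571 -1.0671] M [-0.0957 -0.0246 -0.0674]
[[-0.0001  0.0925  0.9957]
 [-0.0002  0.9957 -0.0925]
 [-1.     -0.0002 -0.0001]]
q [ 0.2198  0.4372 -0.4212  2.0156  0.2599  0.7399 -0.4524]
```

```bash
python3 -m pendant '[[0.001,0,0,0,0,0,0],[0.001,0,0,0,0,0,0],[0,0,0,0,0,0,0]]'
python3 -m pendant '[[0.0007,0,0,0,0,0,0],[0.0007,0,0,0,0,0,0],[0,0,0,0,0,0,0]]'
python3 - <<'E'
from st import *
show()
for n in ["side","wrist"]: cv2.imwrite(f"pics/{n}13.png",r.read_camera(n)[:,:,::-1])
a=cv2.imread("pics/side13.png");b=cv2.imread("pics/wrist13.png")
cv2.imwrite("pics/c13.png",np.hstack([cv2.resize(a[190:340,170:270],(400,600),interpolation=cv2.INTER_CUBIC),cv2.resize(b[0:150,220:320],(400,600),interpolation=cv2.INTER_CUBIC)]))
E
```

```text
time: 11.47
tool_pos: [0.5194, 0.0234, -0.0041]
orientation: [0.073, 1.57, -0.073]
wrist_force: [-0.3, 0.2, 0.1]
width: 0.0115
time: 11.72
tool_pos: [0.5197, 0.0233, -0.0053]
orientation: [0.073, 1.569, -0.073]
wrist_force: [-0.6, -0.5, 2.1]
width: 0.0111
t 11.72 tcp [ 0.5197  0.0233 -0.0053] w 0.0111 F [-0.5983 -0.4603  2.1219] M [0.1915 0.2273 0.1356]
[[ 0.0003  0.0925  0.9957]
 [-0.0001  0.9957 -0.0925]
 [-1.     -0.0001  0.0003]]
q [ 0.2176  0.4422 -0.4191  2.0171  0.2635  0.7334 -0.4555]
```

View pics/c13.png

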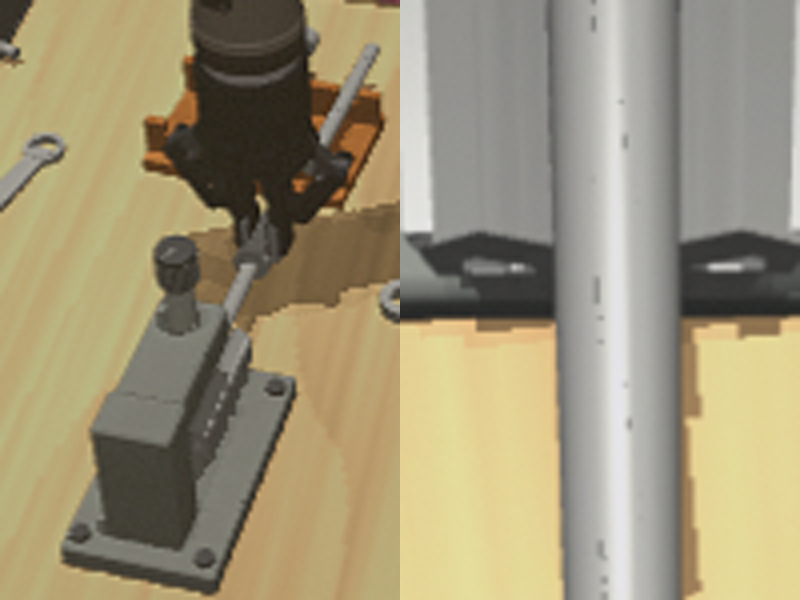

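```bash
python3 -m pendant '[[-0.0007,0.004,0,0,0,0,0],[0,0.008,0,0,0,0,0],[0,0.008,0,0,0,0,0],[0,0.008,0,0,0,0,0],[0,0.008,0,0,0,0,0],[0,0.008,0,0,0,0,0],[0,0.004,0,0,0,0,0],[0,0.002,0,0,0,0,0],[0,0,0,0,0,0,0],[0,0,0,0,0,0,0]]'
python3 - <<'E'
from st import *
show()
for n in ["scene","wrist"]: cv2.imwrite(f"pics/{n}14.png",r.read_camera(n)[:,:,::-1])
a=cv2.imread("pics/scene14.png");b=cv2.imread("pics/wrist14.png")
cv2.imwrite("pics/c14.png",np.hstack([cv2.resize(a[200:300,310:410],(400,400),interpolation=cv2.INTER_CUBIC),cv2.resize(b[120:270,200:350],(400,400),interpolation=cv2.INTER_CUBIC)]))
E
```

```text
time: 12.65
tool_pos: [0.5233, 0.0729, -0.0047]
orientation: [0.071, 1.571, -0.074]
wrist_force: [-4.6, -5.2, 6.1]
width: 0.0115
t 12.65 tcp [ 0.5233  0.0729 -0.0047] w 0.0115 F [-4.6131 -5.1813  6.119 ] M [-0.8328  0.7996  0.1588]
[[-0.0018  0.0919  0.9958]
 [-0.002   0.9958 -0.0919]
 [-1.     -0.0022 -0.0016]]
q [ 0.1273  0.455  -0.4259  1.9956  0.2725  0.7478 -0.5541]
```

View pics/c14.png

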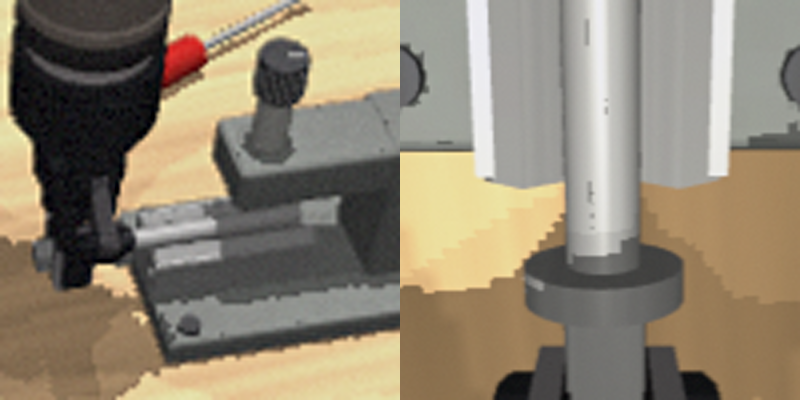

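```bash
python3 -m pendant '[[-0.0007,0,-0.001,0,0,0,0],[0,0.004,0,0,0,0,0],[0,0.003,0,0,0,0,0],[0,0.001,0,0,0,0,0],[0,0,0,0,0,0,0],[0,0,0,0,0,0,0]]'
python3 - <<'E'
from st import *
show()
for n in ["wrist"]: cv2.imwrite(f"pics/{n}15.png",r.read_camera(n)[:,:,::-1])
b=cv2.imread("pics/wrist15.png")
cv2.imwrite("pics/c15.png",cv2.resize(b[120:270,200:350],(600,600),interpolation=cv2.INTER_CUBIC))
E
```

```text
time: 13.25
tool_pos: [0.524, 0.0827, -0.0041]
orientation: [0.073, 1.569, -0.071]
wrist_force: [-1.8, -1.7, 2.4]
width: 0.012
t 13.25 tcp [ 0.524   0.0827 -0.0041] w 0.012 F [-1.8431 -1.6612  2.4237] M [0.0176 0.2507 0.021 ]
[[ 0.0005  0.0915  0.9958]
 [ 0.0015  0.9958 -0.0915]
 [-1.      0.0015  0.0004]]
q [ 0.1138  0.4562 -0.4292  1.9926  0.2713  0.7469 -0.5687]
```

View pics/c15.png

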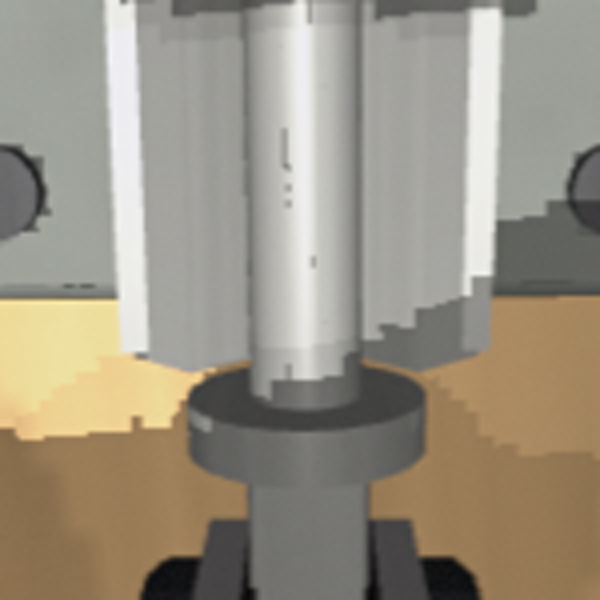

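```bash
python3 -m pendant '[[0,0.0015,-0.0005,0,0,0,0],[0,0.001,0,0,0,0,0],[0,0,0,0,0,0,0]]'
python3 -m pendant '[[0,0.001,0,0,0,0,0],[0,0.001,0,0,0,0,0],[0,0,0,0,0,0,0]]'
python3 - <<'E'
from st import *
show()
for n in ["wrist"]: cv2.imwrite(f"pics/{n}16.png",r.read_camera(n)[:,:,::-1])
b=cv2.imread("pics/wrist16.png")
cv2.imwrite("pics/c16.png",cv2.resize(b[120:270,200:350],(600,600),interpolation=cv2.INTER_CUBIC))
E
```

```text
time: 13.55
tool_pos: [0.5239, 0.0833, -0.004]
orientation: [0.073, 1.569, -0.074]
wrist_force: [-0.8, -2.8, 2.9]
width: 0.0118
time: 13.8
tool_pos: [0.5241, 0.0855, -0.004]
orientation: [0.073, 1.569, -0.073]
wrist_force: [1.0, -4.0, 2.5]
width: 0.0117
t 13.8 tcp [ 0.5241  0.0855 -0.004 ] w 0.0117 F [ 0.9853 -3.9861  2.5077] M [-0.7251 -0.0174 -0.1039]
[[ 0.0006  0.0929  0.9957]
 [-0.0003  0.9957 -0.0929]
 [-1.     -0.0002  0.0006]]
q [ 0.1068  0.4567 -0.4284  1.9912  0.2732  0.7484 -0.5777]
```

View pics/c16.png

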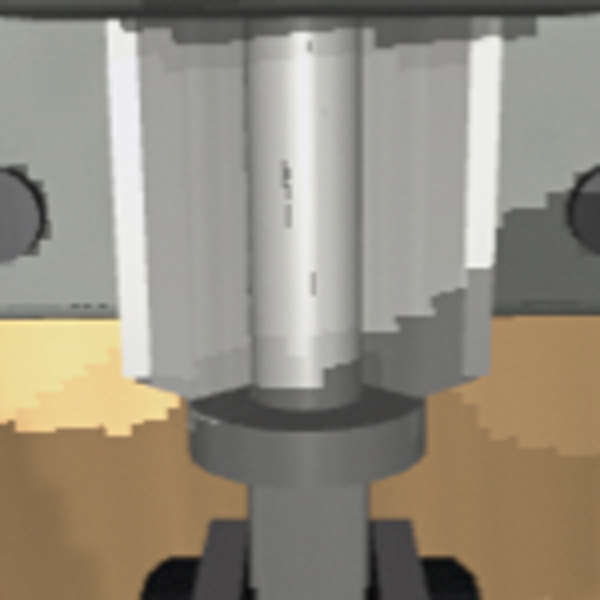

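```bash
python3 -m pendant '[[0,0.001,0,0,0,0,0],[0,0.001,0,0,0,0,0],[0,0,0,0,0,0,0]]'
python3 -m pendant '[[0,0.001,0,0,0,0,0],[0,0.001,0,0,0,0,0],[0,0,0,0,0,0,0]]'
```

```text
time: 14.1
tool_pos: [0.524, 0.0858, -0.004]
orientation: [0.072, 1.57, -0.076]
wrist_force: [-0.3, -6.7, 3.9]
width: 0.0119
time: 14.35
tool_pos: [0.524, 0.0857, -0.004]
orientation: [0.07, 1.571, -0.078]
wrist_force: [-1.7, -9.8, 6.2]
width: 0.0115
```

Run:
```python
from st import *
show()
for n in ["wrist","side"]: cv2.imwrite(f"pics/{n}17.png",r.read_camera(n)[:,:,::-1])
b=cv2.imread("pics/wrist17.png");a=cv2.imread("pics/side17.png")
cv2.imwrite("pics/c17.png",np.hstack([cv2.resize(b[120:220,220:320],(400,400),interpolation=cv2.INTER_CUBIC),cv2.resize(a[220:320,190:290],(400,400),interpolation=cv2.INTER_CUBIC)]))
```

```text
t 14.35 tcp [ 0.524   0.0857 -0.004 ] w 0.0115 F [-1.7016 -9.8399  6.199 ] M [-1.9546  0.1699  0.0096]
[[-0.0013  0.0944  0.9955]
 [-0.0052  0.9955 -0.0944]
 [-1.     -0.0053 -0.0008]]
q [ 0.1008  0.4578 -0.4257  1.9891  0.277   0.7528 -0.5852]
```

View pics/c17.png

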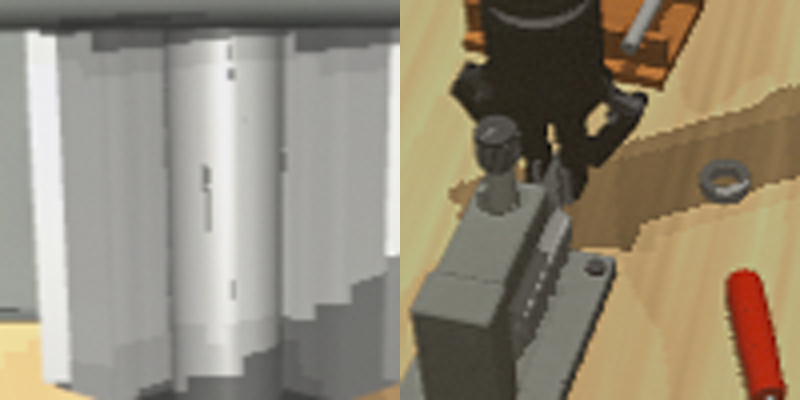

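Run:
```python
import cv2
b=cv2.imread("pics/wrist17.png")
cv2.imwrite("pics/c18.png",cv2.resize(b[190:260,230:330],(800,560),interpolation=cv2.INTER_CUBIC))
```

```text
(no output)
```

View pics/c18.png

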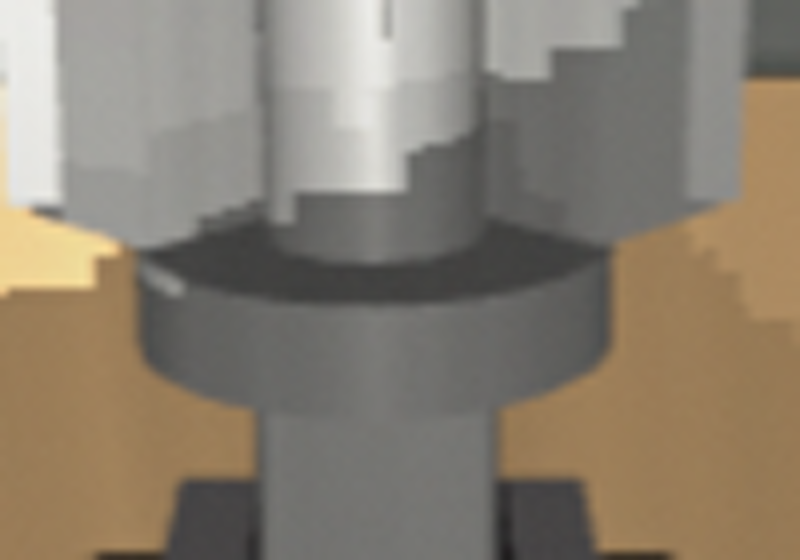

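```bash
python3 -m pendant '[[0,-0.0025,0,0,0,0,0],[0,0,0,0,0,0,0],[0,0,0,0,0,0,0]]'
python3 -m pendant '[[0,0,0,0,0,0,0.015],[0,0,0,0,0,0,0.025],[0,0,0,0,0,0,0.04],[0,0,0,0,0,0,0.04],[0,0,0,0,0,0,0.04],[0,0,0,0,0,0,0.04]]'
python3 - <<'E'
from st import *
show()
for n in ["wrist"]: cv2.imwrite(f"pics/{n}19.png",r.read_camera(n)[:,:,::-1])
b=cv2.imread("pics/wrist19.png")
cv2.imwrite("pics/c19.png",cv2.resize(b[190:290,200:350],(780,520),interpolation=cv2.INTER_CUBIC))
E
```

```text
time: 14.7
tool_pos: [0.5241, 0.0859, -0.004]
orientation: [0.072, 1.569, -0.075]
wrist_force: [0.8, -6.1, 3.8]
width: 0.0118
time: 15.2
tool_pos: [0.5239, 0.0878, -0.0042]
orientation: [0.073, 1.57, -0.072]
wrist_force: [0.2, -0.7, 0.3]
width: 0.0402
t 15.2 tcp [ 0.5239  0.0878 -0.0042] w 0.0402 F [ 0.2326 -0.6991  0.2682] M [0.0151 0.0386 0.0071]
[[ 0.      0.092   0.9958]
 [ 0.0004  0.9958 -0.092 ]
 [-1.      0.0004 -0.    ]]
q [ 0.1037  0.4576 -0.4294  1.9906  0.273   0.7487 -0.5804]
```

View pics/c19.png

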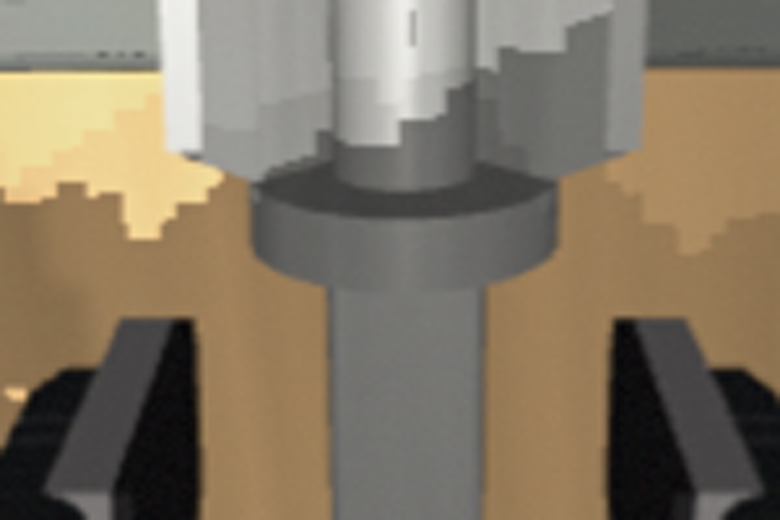

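```bash
python3 -m pendant '[[-0.01,0,0,0,0,0,0.04],[-0.02,0,0,0,0,0,0.04],[-0.03,-0.01,0,0,0,0,0.05],[-0.035,-0.02,0,0,0,0,0.05],[-0.035,-0.02,0,0,0,0,0.05],[-0.035,0,0,0,0,0,0.05],[-0.025,0,0,0,0,0,0.05],[0,0.02,0,0,0,0,0.05],[0,0.03,0,0,0,0,0.05],[0,0.03,0.002,0,0,0,0.05],[0,0.01,0,0,0,0,0.05],[0,0,0,0,0,0,0.05]]'
python3 - <<'E'
from st import *
show([.5325,.1757,.185])
for n in ["wrist"]: cv2.imwrite(f"pics/{n}20.png",r.read_camera(n)[:,:,::-1])
E
```

```text
time: 16.25
tool_pos: [0.5293, 0.1309, 0.1868]
orientation: [0.07, 1.569, -0.066]
wrist_force: [0.3, -0.3, -0.1]
width: 0.0501
t 16.25 tcp [0.5293 0.1309 0.1868] w 0.0501 F [ 0.2565 -0.3025 -0.1192] M [ 0.0233  0.0241 -0.0333]
[[ 0.001   0.0864  0.9963]
 [ 0.0021  0.9963 -0.0864]
 [-1.      0.0022  0.0008]]
q [ 0.1298  0.248  -0.5312  1.7876  0.1355  1.1409 -0.531 ]
shift tool [ 0.0019  0.0449 -0.0007]
```

View pics/wrist20.png

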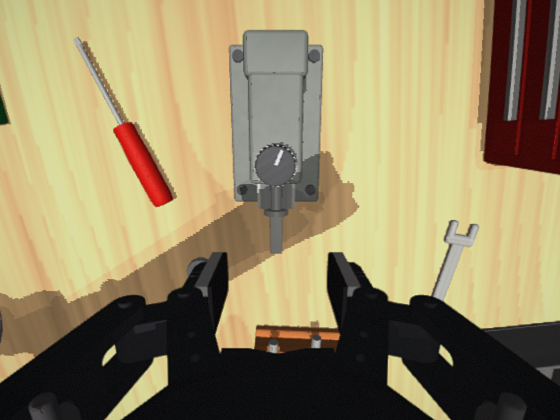

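Run:
```python
from st import *
b=cv2.imread("pics/wrist20.png")
cv2.imwrite("pics/c20.png",cv2.resize(b[135:255,225:325],None,fx=5,fy=5,interpolation=cv2.INTER_CUBIC))
c=r.calibration("wrist")
```

```text
(no output)
```

View pics/c20.png

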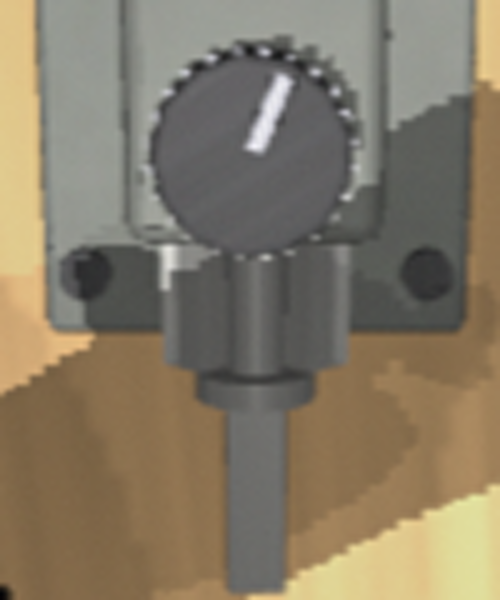

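Run:
```python
from st import *
c=r.calibration("wrist")
B=lambda q:(q[0]/5+225,q[1]/5+135)
m=onz(c,B((252,155)),.177);print("cap",m,"diam",np.linalg.norm(onz(c,B((152,155)),.177)-onz(c,B((352,155)),.177)))
show([m[0],m[1],.185])
e=onz(c,B((256,592)),.0565);print("tail end",e,"tail->cap (expect .11)",np.linalg.norm((m-e)[:2]))
k=onz(c,B((256,375)),.063);print("collar front top->cap (.06)",np.linalg.norm((m-k)[:2]),k)
```

```text
cap [0.532  0.1731 0.177 ] diam 0.024843326669213045
t 16.3 tcp [0.5293 0.1279 0.1863] w 0.0501 F [-0.623  -0.3673 -0.5118] M [-0.0726 -0.0611 -0.0101]
[[ 0.0002  0.0895  0.996 ]
 [-0.0001  0.996  -0.0895]
 [-1.     -0.0001  0.0002]]
q [ 0.1315  0.2477 -0.5284  1.7886  0.1366  1.1414 -0.5303]
shift tool [ 0.0013  0.0452 -0.0014]
tail end [0.5222 0.0635 0.0565] tail->cap (expect .11) 0.11004216487522625
collar front top->cap (.06) 0.05875114149182762 [0.5269 0.1145 0.063 ]
```

```bash
python3 -m pendant '[[0,0.01,0,0,0,0,0.05],[0,0.02,-0.001,0,0,0,0.05],[0,0.014,-0.0006,0,0,0,0.05],[0,0.004,0,0,0,0,0.05],[0,0,0,-7,0,0,0.05],[0,0,0,-7,0,0,0.05],[0,0,0,-7,0,0,0.05],[0,0,0,-7,0,0,0.05],[0,0,0,-7,0,0,0.05],[0,0,0,-7,0,0,0.05],[0,0,0,-7,0,0,0.05],[0,0,0,-7,0,0,0.05]]'
python3 -m pendant '[[0,0,0,-7,0,0,0.05],[0,0,0,-7,0,0,0.05],[0,0,0,-7,0,0,0.05],[0,0,0,-7,0,0,0.05],[0,0,0,-7,0,0,0.05],[0,0,0,-7,0,0,0.05],[0,0,0,-7,0,0,0.05],[0,0,0,-7,0,0,0.05],[0,0,0,0,0,0,0.05],[0,0,0,0,0,0,0.05],[0,0,0,0,0,0,0.05]]'
python3 - <<'E'
from st import *
show([.532,.176,.1105])
c=r.calibration("wrist")
for n in ["wrist"]: cv2.imwrite(f"pics/{n}21.png",r.read_camera(n)[:,:,::-1])
s2=r.read_state();print(s2["tool_pos"]-s["tool_pos"])
import json;json.dump({k:np.array(v).tolist() for k,v in c.items()},open("c21.json","w"))
E
```

```text
time: 17.3
tool_pos: [0.5327, 0.1726, 0.1857]
orientation: [-0.694, 1.458, 0.692]
wrist_force: [0.3, -0.1, 0.8]
width: 0.05
time: 18.22
tool_pos: [0.5326, 0.1737, 0.1857]
orientation: [-1.418, 1.06, 1.417]
wrist_force: [-0.4, 0.2, 0.5]
width: 0.0499
t 18.22 tcp [0.5326 0.1737 0.1857] w 0.0499 F [-0.425   0.2389  0.5459] M [-0.0026 -0.0246 -0.0327]
[[-0.0001 -0.959  -0.2834]
 [-0.0009 -0.2834  0.959 ]
 [-1.      0.0004 -0.0008]]
q [ 0.3205  0.3478 -0.8881  1.7468  0.2901  1.1856  1.209 ]
shift tool [ 0.0752 -0.0001  0.0024]
[-0.      0.0003  0.0001]
```

View pics/wrist21.png

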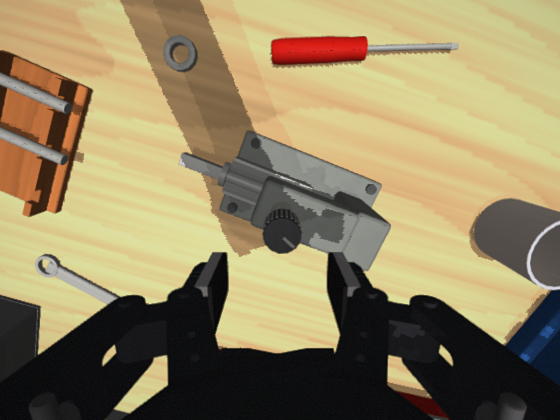

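Run:
```python
from st import *
import json
c=json.load(open("c21.json"))
b=cv2.imread("pics/wrist21.png")
cv2.imwrite("pics/c21.png",cv2.resize(b[195:265,245:320],None,fx=8,fy=8,interpolation=cv2.INTER_CUBIC))
for q in [(282,234),(282,236)]:
    m=onz(c,q,.177);print(m,R.T@(m-s["tool_pos"]))
```

```text
[0.5298 0.1755 0.177 ] [0.0088 0.0022 0.0022]
[0.5312 0.1759 0.177 ] [0.0088 0.0008 0.0022]
```

View pics/c21.png

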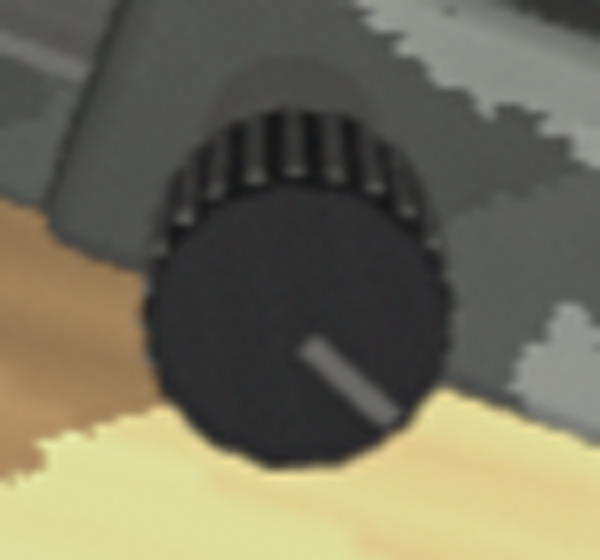

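```bash
python3 -m pendant '[[0.01,0.001,0.0025,0,0,0,0.05],[0.015,0,0,0,0,0,0.05],[0.02,0,0,0,0,0,0.05],[0.015,0,0,0,0,0,0.05],[0.01,0,0,0,0,0,0.05],[0.005,0,0,0,0,0,0.05],[0,0,0,0,0,0,0.05],[0,0,0,0,0,0,0.05]]'
python3 - <<'E'
from st import *
show([.531,.1757,.1105])
for n in ["wrist","side","scene"]: cv2.imwrite(f"pics/{n}22.png",r.read_camera(n)[:,:,::-1])
w=cv2.imread("pics/wrist22.png");a=cv2.imread("pics/side22.png");b=cv2.imread("pics/scene22.png")
f=lambda i:cv2.resize(i,(390,390),interpolation=cv2.INTER_CUBIC)
cv2.imwrite("pics/c22.png",np.vstack([np.hstack([f(a[210:290,170:250]),f(b[160:260,330:430])])]))
E
```

```text
time: 18.93
tool_pos: [0.531, 0.1772, 0.1111]
orientation: [-1.421, 1.057, 1.42]
wrist_force: [-0.1, 0.5, 0.6]
width: 0.05
t 18.93 tcp [0.531  0.1772 0.1111] w 0.05 F [-0.0697  0.5373  0.5912] M [ 0.0622 -0.0214  0.0314]
[[ 0.0004 -0.9579 -0.2872]
 [ 0.0002 -0.2872  0.9579]
 [-1.     -0.0004  0.0001]]
q [ 0.2761  0.4265 -0.8535  1.8313  0.3676  1.05    1.1422]
shift tool [ 0.0006  0.0004 -0.0015]
```

View pics/c22.png

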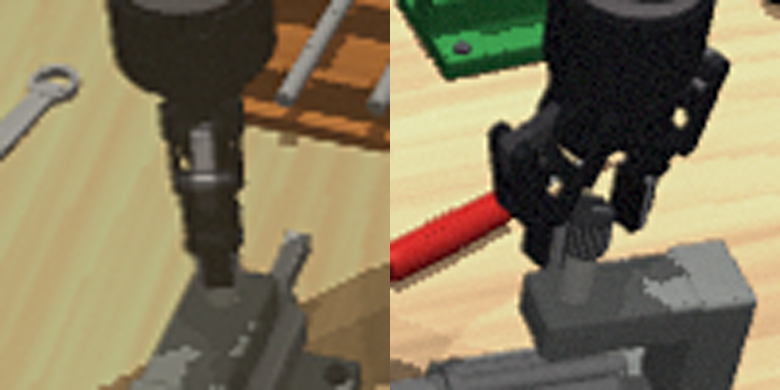

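View pics/wrist22.png

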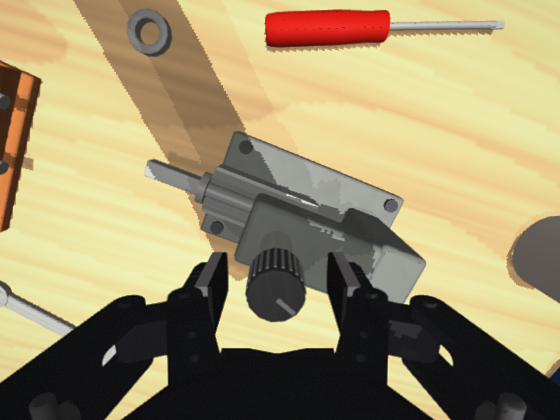

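```bash
python3 -m pendant '[[0,0,-0.001,0,0,0,0.04],[0,0,0,0,0,0,0.03],[0,0,0,0,0,0,0.02],[0,0,0,0,0,0,0.01],[0,0,0,0,0,0,0.01],[0,0,0,0,0,0,0.01]]'
for i in 1 2 3; do python3 -m pendant '[[0,0,0,0,0,0,0.01]]' >/dev/null; python3 -c "
from st import *
print(s['time'],s['wrist_force'],s['torque'],s['width'],s['tool_pos'],s['qpos'][6])"; done
```

```text
time: 19.58
tool_pos: [0.5314, 0.1765, 0.1116]
orientation: [-1.421, 1.056, 1.42]
wrist_force: [-1.4, 0.9, 5.3]
width: 0.0244
19.6667 [-1.3149  0.6965  6.3546] [ 0.0011  0.3317 -0.0521] 0.02398177473857278 [0.5314 0.1765 0.1116] 1.1442619011137505
19.75 [-1.1713  0.6436  5.1288] [0.0688 0.3302 0.0255] 0.024264563796280295 [0.5314 0.1765 0.1116] 1.1442664197836931
19.8333 [-1.6779  0.6739  6.0912] [-0.0187  0.2563 -0.0049] 0.024487124123094593 [0.5314 0.1765 0.1116] 1.1442684996830523
```

```bash
cat > rd.py <<'E'
from st import *
yaw=np.degrees(np.arctan2(R[1,1],R[0,1]))
print("t%.2f yaw %.2f q7 %.3f jt7 %.4f Mz %.3f F"%(s["time"],yaw,s["qpos"][6],s["joint_torque"][6],s["torque"][2]),s["wrist_force"],"w%.4f"%s["width"],s["tool_pos"])
E
python3 rd.py
python3 -m pendant '[[0,0,0,5,0,0,0.01]]'>/dev/null; python3 rd.py
python3 -m pendant '[[0,0,0,5,0,0,0.01]]'>/dev/null; python3 rd.py
python3 -m pendant '[[0,0,0,5,0,0,0.01]]'>/dev/null; python3 rd.py
python3 -m pendant '[[0,0,0,5,0,0,0.01]]'>/dev/null; python3 rd.py
python3 -m pendant '[[0,0,0,0,0,0,0.01]]'>/dev/null; python3 rd.py
python3 -m pendant '[[0,0,0,0,0,0,0.01]]'>/dev/null; python3 rd.py
```

```text
t19.83 yaw -163.29 q7 1.144 jt7 -0.0001 Mz -0.005 F [-1.6779  0.6739  6.0912] w0.0245 [0.5314 0.1765 0.1116]
t19.92 yaw -168.37 q7 1.065 jt7 1.2071 Mz 0.020 F [-1.0337 -0.0583  6.2291] w0.0244 [0.5314 0.1765 0.1116]
t20.00 yaw -173.52 q7 0.984 jt7 0.7405 Mz 0.060 F [-1.2351  0.7138  5.6225] w0.0241 [0.5313 0.1766 0.1116]
t20.08 yaw -178.52 q7 0.905 jt7 0.7010 Mz 0.051 F [-1.2123  0.5874  5.9378] w0.0245 [0.5313 0.1766 0.1116]
t20.17 yaw 176.49 q7 0.826 jt7 0.7008 Mz 0.078 F [-1.1218  0.7936  5.2654] w0.0242 [0.5313 0.1767 0.1116]
t20.25 yaw 176.62 q7 0.828 jt7 -0.6252 Mz 0.072 F [-1.0601  0.9568  5.6372] w0.0241 [0.5313 0.1767 0.1116]
t20.33 yaw 176.82 q7 0.831 jt7 -0.1129 Mz 0.080 F [-1.5302  0.4808  6.4555] w0.0242 [0.5313 0.1767 0.1116]
```

```bash
python3 -m pendant '[[0,0,0,5,0,0,0.01],[0,0,0,5,0,0,0.01]]'>/dev/null; python3 rd.py
python3 -m pendant '[[0,0,0,5,0,0,0.01]]'>/dev/null; python3 rd.py
python3 -m pendant '[[0,0,0,5,0,0,0.01]]'>/dev/null; python3 rd.py
python3 -m pendant '[[0,0,0,5,0,0,0.01]]'>/dev/null; python3 rd.py
python3 -m pendant '[[0,0,0,5,0,0,0.01]]'>/dev/null; python3 rd.py
```

```text
t20.50 yaw 166.60 q7 0.669 jt7 0.7478 Mz 0.062 F [-2.0188  0.6123  5.3609] w0.0240 [0.5313 0.1768 0.1116]
t20.58 yaw 161.59 q7 0.590 jt7 0.7080 Mz 0.073 F [-1.5174  1.0074  5.5315] w0.0247 [0.5313 0.1768 0.1116]
t20.67 yaw 156.59 q7 0.510 jt7 0.7077 Mz 0.060 F [-1.7957  1.4756  5.639 ] w0.0249 [0.5314 0.1769 0.1116]
t20.75 yaw 151.60 q7 0.431 jt7 0.7089 Mz 0.150 F [-1.2461  1.5047  6.4097] w0.0239 [0.5314 0.1769 0.1116]
t20.83 yaw 146.59 q7 0.351 jt7 0.7104 Mz 0.072 F [-1.8208  0.8797  5.106 ] w0.0244 [0.5314 0.1769 0.1116]
```

```bash
python3 -m pendant '[[0,0,0,4,0,0,0.01]]'>/dev/null; python3 rd.py
python3 -m pendant '[[0,0,0,4,0,0,0.01]]'>/dev/null; python3 rd.py
python3 -m pendant '[[0,0,0,4,0,0,0.01]]'>/dev/null; python3 rd.py
python3 -m pendant '[[0,0,0,4,0,0,0.01]]'>/dev/null; python3 rd.py
```

```text
t20.92 yaw 142.61 q7 0.287 jt7 0.4570 Mz 0.068 F [-0.7076  1.1183  5.3258] w0.0244 [0.5314 0.177  0.1116]
t21.00 yaw 138.64 q7 0.223 jt7 0.5495 Mz 0.077 F [-1.1724  1.1243  6.1273] w0.0245 [0.5314 0.177  0.1116]
t21.08 yaw 134.65 q7 0.159 jt7 0.5587 Mz 0.093 F [-1.2306  2.2403  4.4531] w0.0246 [0.5314 0.1771 0.1116]
t21.17 yaw 130.65 q7 0.095 jt7 0.5599 Mz 0.088 F [-0.8448  1.105   4.6911] w0.0243 [0.5315 0.1771 0.1116]
```

```bash
for i in 1 2 3 4; do python3 -m pendant '[[0,0,0,0,0,0,0.01]]'>/dev/null; python3 rd.py; done
python3 -m pendant '[[0,0,0,4,0,0,0.01]]'>/dev/null; python3 rd.py
python3 -m pendant '[[0,0,0,4,0,0,0.01]]'>/dev/null; python3 rd.py
```

```text
t21.25 yaw 130.74 q7 0.096 jt7 -0.4977 Mz 0.078 F [-0.7858  1.7181  5.8017] w0.0244 [0.5315 0.1771 0.1116]
t21.33 yaw 130.88 q7 0.098 jt7 -0.0984 Mz 0.100 F [-0.7013  1.2398  6.0112] w0.0246 [0.5315 0.1771 0.1116]
t21.42 yaw 130.88 q7 0.099 jt7 -0.0597 Mz 0.060 F [-1.9796  1.6686  6.1339] w0.0245 [0.5315 0.1771 0.1116]
t21.50 yaw 130.88 q7 0.099 jt7 -0.0578 Mz 0.052 F [-0.8399  1.7423  5.8153] w0.0249 [0.5315 0.1771 0.1116]
t21.58 yaw 126.82 q7 0.033 jt7 0.9652 Mz 0.088 F [-1.7647  1.1268  6.6627] w0.0240 [0.5315 0.1771 0.1116]
t21.67 yaw 122.69 q7 -0.033 jt7 0.5969 Mz 0.066 F [-1.3726  1.406   6.0286] w0.0241 [0.5315 0.1771 0.1116]
```

```bash
for i in 1 2 3 4 ; do python3 rd.py; done >/dev/null
python3 -m pendant '[[0,0,0,4,0,0,0.01]]'>/dev/null; python3 rd.py
python3 -m pendant '[[0,0,0,4,0,0,0.01]]'>/dev/null; python3 rd.py
python3 -m pendant '[[0,0,0,4,0,0,0.01]]'>/dev/null; python3 rd.py
python3 -m pendant '[[0,0,0,4,0,0,0.01]]'>/dev/null; python3 rd.py
```

```text
t21.75 yaw 118.69 q7 -0.098 jt7 0.5639 Mz 0.116 F [-0.4465  2.578   5.4362] w0.0247 [0.5315 0.1771 0.1116]
t21.83 yaw 114.69 q7 -0.162 jt7 0.5630 Mz 0.076 F [-1.015  1.12   5.887] w0.0246 [0.5316 0.1772 0.1116]
t21.92 yaw 110.69 q7 -0.227 jt7 0.5636 Mz 0.078 F [-0.3805  1.7174  5.1694] w0.0244 [0.5316 0.1772 0.1116]
t22.00 yaw 106.69 q7 -0.292 jt7 0.5642 Mz 0.094 F [-0.852   1.0477  4.7417] w0.0242 [0.5317 0.1772 0.1116]
```

```bash
python3 -m pendant '[[0,0,0,4,0,0,0.01]]'>/dev/null; python3 rd.py
python3 -m pendant '[[0,0,0,4,0,0,0.01]]'>/dev/null; python3 rd.py
python3 -m pendant '[[0,0,0,4,0,0,0.01]]'>/dev/null; python3 rd.py
python3 -m pendant '[[0,0,0,4,0,0,0.01]]'>/dev/null; python3 rd.py
```

```text
t22.08 yaw 102.69 q7 -0.356 jt7 0.5648 Mz 0.088 F [-0.4227  0.9943  5.2943] w0.0245 [0.5317 0.1772 0.1116]
t22.17 yaw 98.69 q7 -0.421 jt7 0.5654 Mz 0.082 F [0.7919 2.5324 4.5213] w0.0245 [0.5317 0.1773 0.1116]
t22.25 yaw 94.70 q7 -0.486 jt7 0.5659 Mz 0.103 F [-0.9284  1.2383  4.7651] w0.0242 [0.5317 0.1773 0.1116]
t22.33 yaw 90.69 q7 -0.551 jt7 0.5666 Mz 0.045 F [-0.8226  1.0162  4.0274] w0.0245 [0.5318 0.1773 0.1116]
```

```bash
for k in 1 2 3 4; do :; done
python3 -m pendant '[[0,0,0,4,0,0,0.01]]'>/dev/null; python3 rd.py
python3 -m pendant '[[0,0,0,4,0,0,0.01]]'>/dev/null; python3 rd.py
python3 -m pendant '[[0,0,0,4,0,0,0.01]]'>/dev/null; python3 rd.py
python3 -m pendant '[[0,0,0,4,0,0,0.01]]'>/dev/null; python3 rd.py
```

```text
t22.42 yaw 86.69 q7 -0.616 jt7 0.5672 Mz 0.099 F [-0.4348  3.1828  4.4907] w0.0243 [0.5318 0.1773 0.1116]
t22.50 yaw 82.69 q7 -0.681 jt7 0.5676 Mz 0.095 F [0.4521 2.6091 3.4503] w0.0245 [0.5319 0.1773 0.1116]
t22.58 yaw 78.69 q7 -0.746 jt7 0.5680 Mz 0.120 F [0.2527 1.857  4.188 ] w0.0243 [0.5319 0.1773 0.1116]
t22.67 yaw 74.69 q7 -0.811 jt7 0.5689 Mz 0.116 F [-0.3307  2.2537  4.3545] w0.0244 [0.532  0.1772 0.1117]
```

```bash
python3 -m pendant '[[0,0,0,4,0,0,0.01]]'>/dev/null; python3 rd.py
python3 -m pendant '[[0,0,0,4,0,0,0.01]]'>/dev/null; python3 rd.py
python3 -m pendant '[[0,0,0,4,0,0,0.01]]'>/dev/null; python3 rd.py
python3 -m pendant '[[0,0,0,4,0,0,0.01]]'>/dev/null; python3 rd.py
```

```text
t22.75 yaw 70.69 q7 -0.876 jt7 0.5694 Mz 0.052 F [0.3849 1.9502 4.3446] w0.0243 [0.532  0.1772 0.1116]
t22.83 yaw 66.69 q7 -0.942 jt7 0.5693 Mz 0.071 F [0.0371 2.2281 4.4412] w0.0243 [0.5321 0.1772 0.1116]
t22.92 yaw 62.69 q7 -1.007 jt7 0.5700 Mz 0.081 F [-0.1402  2.1777  3.7064] w0.0245 [0.5321 0.1772 0.1116]
t23.00 yaw 58.69 q7 -1.072 jt7 0.5703 Mz 0.087 F [0.2608 2.5749 4.4428] w0.0243 [0.5321 0.1773 0.1116]
```

```bash
python3 -m pendant '[[0,0,0,0,0,0,0.01],[0,0,0,0,0,0,0.01]]'>/dev/null; python3 rd.py
python3 -m pendant '[[0,0,0,0,0,0,0.01]]'>/dev/null; python3 rd.py
python3 -m pendant '[[0,0,0,4,0,0,0.01]]'>/dev/null; python3 rd.py
python3 -m pendant '[[0,0,0,4,0,0,0.01]]'>/dev/null; python3 rd.py
python3 -m pendant '[[0,0,0,4,0,0,0.01]]'>/dev/null; python3 rd.py
```

```text
t23.17 yaw 58.91 q7 -1.068 jt7 -0.0849 Mz 0.048 F [1.0924 2.6833 4.805 ] w0.0247 [0.5321 0.1772 0.1116]
t23.25 yaw 58.89 q7 -1.069 jt7 -0.0529 Mz -0.003 F [0.7634 2.2771 5.1859] w0.0244 [0.5321 0.1772 0.1116]
t23.33 yaw 54.83 q7 -1.135 jt7 0.9818 Mz 0.121 F [0.845  2.6901 4.95  ] w0.0242 [0.5321 0.1772 0.1116]
t23.42 yaw 50.70 q7 -1.202 jt7 0.6071 Mz 0.044 F [1.0246 2.4996 4.6355] w0.0243 [0.5322 0.1771 0.1116]
t23.50 yaw 46.69 q7 -1.268 jt7 0.5733 Mz 0.093 F [1.7427 4.2994 4.7017] w0.0244 [0.5322 0.1771 0.1116]
```

Still running free at 150°; contact is expected by about 172°. Continuing in small steps.

```bash
python3 -m pendant '[[0,0,0,4,0,0,0.01]]'>/dev/null; python3 rd.py
python3 -m pendant '[[0,0,0,4,0,0,0.01]]'>/dev/null; python3 rd.py
python3 -m pendant '[[0,0,0,4,0,0,0.01]]'>/dev/null; python3 rd.py
```

```text
t23.58 yaw 42.70 q7 -1.333 jt7 0.5719 Mz 0.070 F [2.1854 3.1508 4.9422] w0.0245 [0.5322 0.1771 0.1116]
t23.67 yaw 38.70 q7 -1.399 jt7 0.5717 Mz 0.120 F [1.363  2.5765 5.4129] w0.0246 [0.5323 0.1771 0.1116]
t23.75 yaw 34.69 q7 -1.464 jt7 0.5645 Mz 0.057 F [0.9088 2.5964 4.1762] w0.0243 [0.5323 0.177  0.1116]
```

```bash
python3 -m pendant '[[0,0,0,4,0,0,0.01]]'>/dev/null; python3 rd.py
python3 -m pendant '[[0,0,0,4,0,0,0.01]]'>/dev/null; python3 rd.py
python3 -m pendant '[[0,0,0,4,0,0,0.01]]'>/dev/null; python3 rd.py
```

```text
t23.83 yaw 30.70 q7 -1.530 jt7 0.5538 Mz 0.087 F [0.4145 2.1394 4.7234] w0.0245 [0.5323 0.177  0.1116]
t23.92 yaw 26.70 q7 -1.595 jt7 0.5418 Mz 0.095 F [1.8621 3.1279 4.8805] w0.0244 [0.5323 0.177  0.1116]
t24.00 yaw 22.70 q7 -1.661 jt7 0.5292 Mz 0.088 F [1.3437 1.2759 5.3114] w0.0245 [0.5324 0.1769 0.1116]
```

```bash
python3 -m pendant '[[0,0,0,4,0,0,0.01]]'>/dev/null; python3 rd.py
python3 -m pendant '[[0,0,0,4,0,0,0.01]]'>/dev/null; python3 rd.py
python3 -m pendant '[[0,0,0,4,0,0,0.01]]'>/dev/null; python3 rd.py
```

```text
t24.08 yaw 18.70 q7 -1.726 jt7 0.5175 Mz 0.130 F [1.5819 3.3198 4.6641] w0.0241 [0.5324 0.1769 0.1116]
t24.17 yaw 14.70 q7 -1.792 jt7 0.5183 Mz 0.136 F [1.6733 3.1986 4.3256] w0.0245 [0.5324 0.1769 0.1116]
t24.25 yaw 10.70 q7 -1.857 jt7 0.5186 Mz 0.192 F [1.7488 3.1812 4.0997] w0.0244 [0.5325 0.1768 0.1116]
```

```bash
python3 -m pendant '[[0,0,0,0,0,0,0.01],[0,0,0,0,0,0,0.01],[0,0,0,0,0,0,0.01]]'>/dev/null; python3 rd.py
python3 -m pendant '[[0,0,0,0,0,0,0.03],[0,0,0,0,0,0,0.05],[0,0,0,0,0,0,0.05],[0,0,0,0,0,0,0.05],[0,0,0,0,0,0,0.05],[0,0,0,0,0,0,0.05]]'; python3 rd.py
python3 -c "
from st import *
cv2.imwrite('pics/wrist30.png',r.read_camera('wrist')[:,:,::-1])"
```

```text
t24.50 yaw 10.95 q7 -1.853 jt7 -0.1248 Mz 0.154 F [1.4991 2.909  4.6542] w0.0243 [0.5324 0.1768 0.1116]
time: 25.0
tool_pos: [0.5307, 0.1756, 0.1105]
orientation: [1.07, 1.292, -1.071]
wrist_force: [-0.4, -0.4, 0.3]
width: 0.0503
t25.00 yaw 10.70 q7 -1.857 jt7 0.0034 Mz 0.010 F [-0.3864 -0.3551  0.2947] w0.0503 [0.5307 0.1756 0.1105]
```

View pics/wrist30.png

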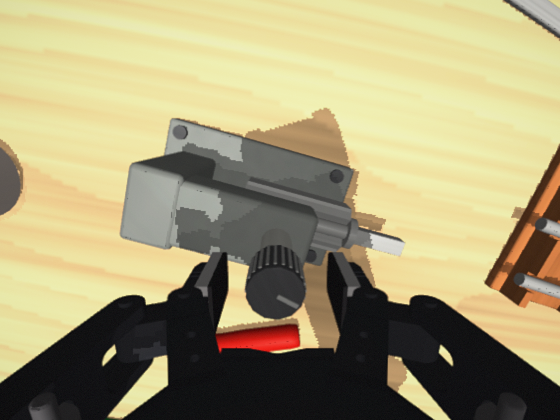

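```bash
python3 -m pendant '[[-0.005,0,0,0,0,0,0.05],[-0.01,0,0,0,0,0,0.05],[-0.02,0,0,0,0,0,0.05],[-0.025,0,0,0,0,0,0.05],[-0.025,0,0,0,0,0,0.05],[-0.02,0,0,0,0,0,0.05],[0,0,0.02,0,0,0,0.05],[0,0,0.03,0,0,0,0.05],[0,0,0.03,0,0,0,0.05],[0,0,0.01,0,0,0,0.05],[0,0,0,0,0,0,0.05],[0,0,0,0,0,0,0.05]]'; python3 rd.py
python3 -c "
from st import *
for n in ['wrist','scene','side']: cv2.imwrite(f'pics/{n}31.png',r.read_camera(n)[:,:,::-1])
a=cv2.imread('pics/scene31.png');b=cv2.imread('pics/side31.png')
f=lambda i:cv2.resize(i,(400,400),interpolation=cv2.INTER_CUBIC)
cv2.imwrite('pics/c31.png',np.hstack([f(a[195:295,330:430]),f(b[220:320,180:280])]))"
```

```text
time: 26.05
tool_pos: [0.5479, 0.0881, 0.2165]
orientation: [1.072, 1.291, -1.07]
wrist_force: [-0.6, -0.3, -0.4]
width: 0.0497
t26.05 yaw 10.65 q7 -1.658 jt7 0.0193 Mz 0.019 F [-0.639  -0.2747 -0.4366] w0.0497 [0.5479 0.0881 0.2165]
```

View pics/c31.png

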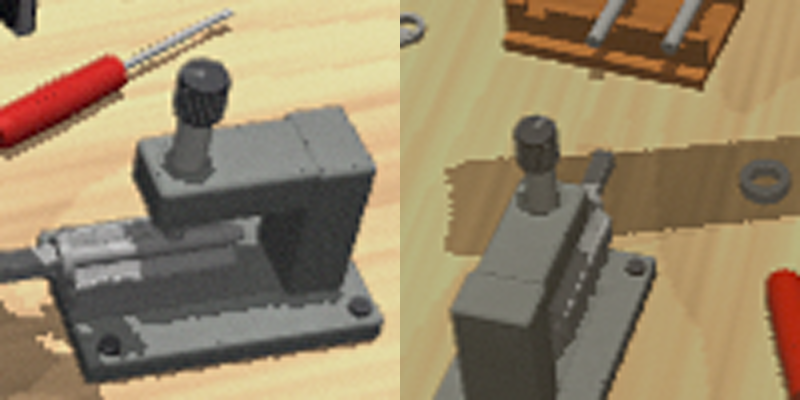

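View pics/wrist31.png

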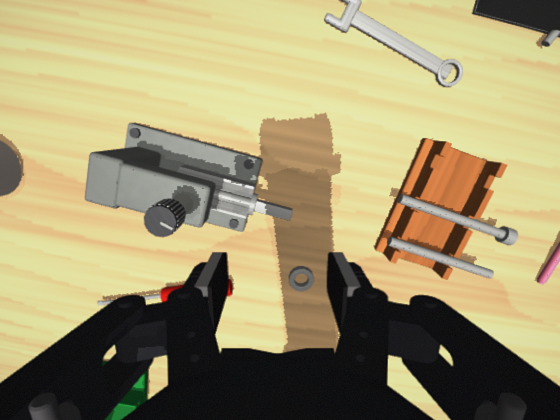

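```bash
python3 -c "
import cv2
b=cv2.imread('pics/wrist31.png');cv2.imwrite('pics/c32.png',cv2.resize(b[160:240,200:300],None,fx=7,fy=7,interpolation=cv2.INTER_CUBIC))"
```

```text
(no output)
```

View pics/c32.png

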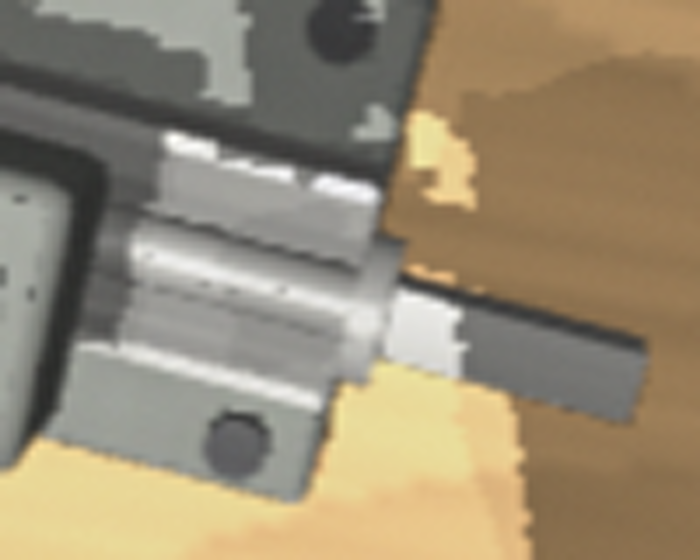

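The crop shows the collar flush against the block's front face, at about (370,310), and the pin straight in the vee. The arm is clear, so I'm handing in.

```bash
python3 -c "
from rig import r
print(r.job_done()); print(r.read_state()['time'])"
```

```text
the job is handed in; nothing more can be done
None
the job is handed in; nothing more can be done
```

The shouldered pin is in the vee with its collar home and clamped by the spindle. I handed the job in at about 26 s of the 67 s allowed; no verdict was reported.

- **Placing the pin:** I took it by its square tail, laid it in the vee about 60 mm short of home, and slid it in. It stopped against a hard stop with about 10 N of push. A picture after letting go showed the tail end 110 mm from the cap's axis, which is the expected distance. I took that reading while the arm was still settling, so it is good to about 3 mm.
- **Clamping:** I turned the cap clockwise through about 186° in one stroke.
  - Running free, the last joint carried about 0.06 N m.
  - It rose from about 160° on, then levelled off, and I stopped about 8° into that plateau. It read 0.125 N m at rest, close to the 0.13 N m slip value.
  - I then let go, and the mark on the cap showed it did not unwind.
- **Last pictures:** The collar is flush with the block, the dowel and the bolt are still in the rack, and the gripper is open and clear.

**What disagreed:** The fingertips were about 38 mm behind the reported TCP. My first closing was therefore above the tail, at 10 mm opening with no contact. I corrected the depth from the pictures and used about 54 mm from the TCP to the gripped part from then on. The wrist's own torque reading was noisy, so I judged the slip from the joint torque. The clamp force on the vee could not be measured directly.

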